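# Make up the carrier tray

### The arm

A 6-joint arm with a two-finger parallel gripper is mounted at the origin on the work surface; the furniture and walls round the work are solid. World frame = base frame: x ahead of the robot, y to its left, z up, the work surface at z = 0. Lengths are in m, angles in rad, forces in N, time in s.
With the tool pointing down it reaches from about 0.425 to 0.95 m from the base axis. Payload 3.5 kg.
Tool frame: the origin (TCP) lies at the very end of the fingers, on their centre line; the grasp point (between the pads) lies 19 mm behind it (tcp_to_grasp is the distance from the TCP to the grasp point, in m); z points along the fingers, y is the direction in which the jaws open and shut (so a half turn about z gives the same grasp; the last joint's range is limited). The gripper opens to 85 mm and grips with 20 to 120 N. Pads are 22 mm wide; open, the fingers measure 114 mm over their backs; the gripper's body (76 mm by 85 mm) begins 54 mm behind the grasp point. The pads swing forward as they close: fully open they stand 13 mm farther back than shut.
Start: joints at [0.997, 0.286, 1.577, -0, 1.279, -0.15], TCP at [0.278, 0.615, 0.231] pointing down, gripper open.
Joint ranges: [-2.77, 2.77], [-0.9, 2.22], [0.21, 2.48], [-1.53, 4.67], [0.24, 2.81], [-2.84, 2.84]. Speed limits (rad/s): [2.79, 2.79, 3.14, 3.14, 3.14, 3.14].

### API

Orientations are given as a unit quaternion [x, y, z, w].
In Python, from plant import * gives the robot as it stands. The module is installed in compiled form; this text tells all that it offers.
- The arm moves only by the tool arm_command, never from a script. Its argument "steps" is a list of rows, each a list of 3 entries, a list of its own where there are three numbers: the turn, a rotation vector about the tool's x, y, z in rad, then the shift along the tool's x, y, z in m, then the gripper command: -1 is shut, 1 is fully open, values between are in proportion. A call has 1 to 12 rows; each row is the pose to reach, as a shift and turn from the pose measured when the call began, along the tool's axes at that moment; what a row does not reach only later rows make up. A row lasts 1/8 s, in which the tool goes at most 62.5 mm and 10.7 degrees, less where a joint would pass 70% of its speed; a pose out of reach is approached as far as the arm can. A call with a gripper value outside its range is refused whole. The fingers move at their own pace and stop on an object; "force" is the grip in N (left out, the last holds). Time passes only in rows, so rows that repeat a pose let the fingers close. It gives the time, the measured TCP pose, the force and the opening at its end, in the units of the state.
- get_state(): the state, without advancing time (a new reading comes with each control period).
- read_camera(name): name is "scene" or "top" or "wrist"; returns a dict with "frame" (480x640x3 uint8, red, green, blue), "vfov" (degrees; the focal length in pixels is half the picture's height over the tangent of half this angle, whatever the lens; pixels are square), "cx", "cy" (the principal point, pixels), "dist" ([k1, k2, p1, p2, k3] as OpenCV has them; the pictures are not rectified), "position" and "rotation" of the camera in the world; the wrist camera has in their place "mount" (4x4, takes a point from camera to tool coordinates, whose origin is the TCP and whose axes are the flange's). Camera axes: x right, y up, looking along -z (the intrinsics and any distortion apply to the point x, -y, -z); pixel columns grow to the right and rows downward; lengths in m; the calibration is good to about 2 mm. A picture is of the moment at which its call begins: read the wrist's pose just before it. There is no depth.
- sign_off(): hands the job in, once; it reports no verdict.
The state is a dict: "time": time; "qpos": joint angles; "dq": joint speeds; "joint_efforts": joint torques, N m; "eef_pos": TCP position; "tcp_rot": TCP orientation; "contact_force": force on the tool from outside, world axes, zero at the start; "wrist_torque": the same for the moment, N m; "opening": opening from 0.0 (shut) to 1.0 (fully open).
Only numpy, scipy, OpenCV 4.12 (cv2) and the standard library are available. Lean on these libraries where they do the work, as an engineer would, in place of code of your own. Each camera call takes 0.05 s, during which the arm holds its last target.

### The job

Make up the carrier tray for the next job: put the blue-labelled bottle, the grey sprue former and the small orange rubber wheel each into the dish of its own colour in the carrier, set in the middle of the dish, upright or flat on its floor. The white-labelled bottle and the cream felt wheel belong to another job: leave them where they are.

Things in the scene. Friction and masses are not known exactly. Their poses are not given: they have to be found in the camera images.
- blue_bottle_mid (a point): Small closed bottle with a pale BLUE label, white cap, standing upright: round body 30 mm across up to 46 mm, cap 19 mm across above that, 60 mm tall. Loose on the worktop, at any of four places about 0.1 m apart. The point is at its centre, 30 mm above its underside; z is its upright axis. Goes into the blue dish.
- orange_wheel_mid (a point): Small solid orange-brown rubber polishing wheel (disc) lying flat, 23 mm across, 8 mm high. Loose on the worktop, at any of four places about 0.1 m apart. The point is at its centre, 4 mm above its underside; z is the disc's axis. Goes into the orange dish.
- grey_former_mid (a point): Grey sprue former standing upright: round domed foot 54 mm across and 14 mm high with a round post 14 mm across rising from its middle, 34 mm tall in all; take it by the post (14 to 34 mm above its underside). Loose on the worktop, at any of four places about 0.1 m apart. The point is at its centre, 17 mm above its underside, 3 mm above the foot of the post; z is upright. Goes into the grey dish.
- white_bottle_mid (a point): Look-alike that stays: small bottle with a WHITE (cream) label, 30 mm across, 50 mm tall, upright. Loose on the worktop, at any of four places about 0.1 m apart. The point is at its centre, 25 mm above its underside. Three places lie left, before a 150 mm tall drawer cabinet: its front recedes to the left, 16 degrees off the world y axis, one drawer open; the fourth lies between cabinet and bin.
- cream_wheel_mid (a point): Look-alike that stays: cream felt wheel (disc) lying flat, 36 mm across, 12 mm high. Loose on the worktop, nearer the robot. The point is at its centre, 6 mm above its underside.
- dish_blue: Fixed blue dish, inside 71 mm (its x) by 78 mm (its y), walls 2 mm; one of three in a row along x, 76 mm centre to centre, order swapped at each start, in a low fixed metal tray (rim 9 mm over the worktop) between a drawer cabinet (left, 150 mm tall) and a tall paper bin (right). Origin: centre of underside, 4 mm over the worktop; inner floor 2 mm, rim 9 mm above origin.
- dish_grey: Fixed grey dish, inside 71 mm (its x) by 78 mm (its y), walls 2 mm; one of three in a row along x, 76 mm centre to centre, order swapped at each start, in a low fixed metal tray (rim 9 mm over the worktop) between a drawer cabinet (left, 150 mm tall) and a tall paper bin (right). Origin: centre of underside, 4 mm over the worktop; inner floor 2 mm, rim 9 mm above origin.
- dish_orange: Fixed orange dish, inside 71 mm (its x) by 78 mm (its y), walls 2 mm; one of three in a row along x, 76 mm centre to centre, order swapped at each start, in a low fixed metal tray (rim 9 mm over the worktop) between a drawer cabinet (left, 150 mm tall) and a tall paper bin (right). Origin: centre of underside, 4 mm over the worktop; inner floor 2 mm, rim 9 mm above origin.
There are look-alikes about, which are no part of the job. Leave any red look-alike of the part that bears white_bottle_mid alone.

How it is judged:
At the end, for the whole second after the job is handed in: Each of the three things rests, released, on the floor of its own colour's dish, within 15 mm of the dish's centre (2.5 mm in height), upright or flat (tilt under 0.12 rad); the white-labelled bottle and cream felt wheel are upright or flat, within 2 cm of where they stood (horizontal distance between blue_bottle_mid and dish_blue below 0.015 m and z of blue_bottle_mid in the frame of dish_blue between 0.029 and 0.0345 m and angle between each of blue_bottle_mid, orange_wheel_mid, grey_former_mid, white_bottle_mid, cream_wheel_mid's own z axis and vertical below 0.12 rad and linear speed of each of blue_bottle, orange_wheel, grey_former below 0.02 m/s and horizontal distance between orange_wheel_mid and dish_orange below 0.015 m and z of orange_wheel_mid in the frame of dish_orange between 0.003 and 0.0085 m and horizontal distance between grey_former_mid and dish_grey below 0.015 m and z of grey_former_mid in the frame of dish_grey between 0.016 and 0.0215 m and distance of each of white_bottle_mid, cream_wheel_mid from where it was at the start of the episode below 0.02 m); the robot touches nothing.
It fails at once if the white-labelled bottle, which stays, is moved more than 2 cm (distance of white_bottle_mid from where it was at the start of the episode above 0.02 m).
It fails at once if the cream felt wheel, which stays, is moved more than 2 cm (distance of cream_wheel_mid from where it was at the start of the episode above 0.02 m).
It also fails if it takes over 96 s, if anything falls off the work surface, if the arm or the gripper's body presses on something with over 40 N, if the wrist force passes 120 N, or if a joint passes its speed limit or range.

## Working session

There is one attempt and no reset: what is moved stays moved. The work goes in short steps, Python scripts to look and compute and a tool call to move; the robot and the scene stay as the last step left them, time stands still between calls to the robot, and variables do not carry over. Pictures are saved under pics/ and viewed, and the job is handed in when it is done.

Besides the shell and the picture viewer there is one more tool, called by a JSON object that holds its "method" and its "body". arm_command: Moves the arm, as the interface text tells. Its arguments: {"type":"object","properties":{"steps":{"type":"array"},"force":{"type":"number"}},"required":["steps"]}

```bash
mkdir -p pics; ls
python3 - <<'E'
from plant import *
import cv2,json
s=get_state(); print(s)
for n in ["scene","top","wrist"]:
    r=read_camera(n); cv2.imwrite(f"pics/a_{n}.png",r["frame"][:,:,::-1]); print({k:v for k,v in r.items() if k!="frame"})
E
```

```text
pics
{'time': 0.0, 'qpos': array([ 9.97051204e-01,  2.87202658e-01,  1.57820185e+00, -2.94093522e-05,
        1.27859784e+00, -1.49981306e-01]), 'dq': array([-0.0009505 , -0.00033559, -0.00175428, -0.00058829,  0.00187787,
       -0.0008538 ]), 'joint_efforts': array([-4.68334365e-04, -4.05963707e+01, -2.92638195e+01, -1.25567335e-04,
        5.62864836e-03,  1.26621717e-05]), 'eef_pos': array([0.27715714, 0.61474132, 0.22990906]), 'tcp_rot': array([ 2.10295784e-01,  9.77637065e-01, -1.13180486e-03, -4.13372845e-04]), 'contact_force': array([ 0.00778421, -0.63039619, -0.35066727]), 'wrist_torque': array([-0.00033428, -0.01053952, -0.03214405]), 'opening': 1.0003417330251627}
{'vfov': 44.04701217322235, 'cx': 312.8913399814745, 'cy': 241.46947394281236, 'dist': array([-0.14709623,  0.        ,  0.        ,  0.        ,  0.        ]), 'position': array([ 0.69233065, -0.57837253,  0.68019801]), 'rotation': array([0.42618758, 0.06163036, 0.14609735, 0.89062978])}
{'vfov': 42.81610218262016, 'cx': 319.97031489905123, 'cy': 239.8590354326751, 'dist': array([0.05891855, 0.        , 0.        , 0.        , 0.        ]), 'position': array([0.37207446, 0.16712577, 1.10330684]), 'rotation': array([ 0.03756294, -0.0282902 , -0.70352546,  0.70911255])}
{'vfov': 65.89113248244297, 'cx': 324.8241586643603, 'cy': 240.39418557197834, 'dist': array([-0.06301177,  0.        ,  0.        ,  0.        ,  0.        ]), 'mount': array([[ 4.76270767e-05,  9.52309306e-01,  3.05134368e-01,
         7.77875113e-02],
       [ 9.99999999e-01, -4.73163746e-05, -8.41351560e-06,
        -1.18056101e-04],
       [ 6.42558284e-06,  3.05134368e-01, -9.52309308e-01,
        -1.42428544e-01],
       [ 0.00000000e+00,  0.00000000e+00,  0.00000000e+00,
         1.00000000e+00]])}
```

View pics/a_scene.png

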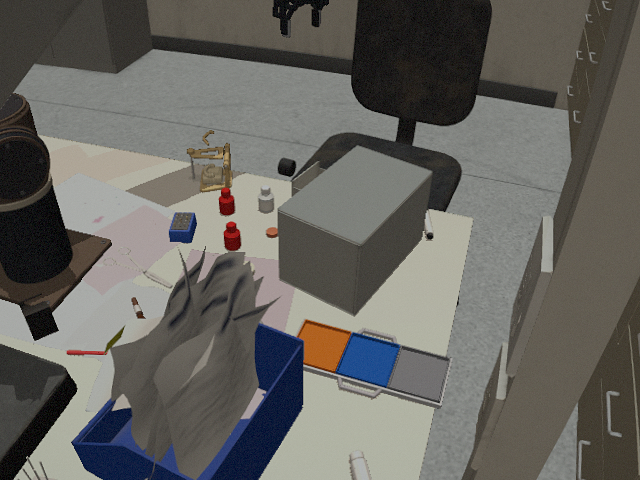

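View pics/a_top.png

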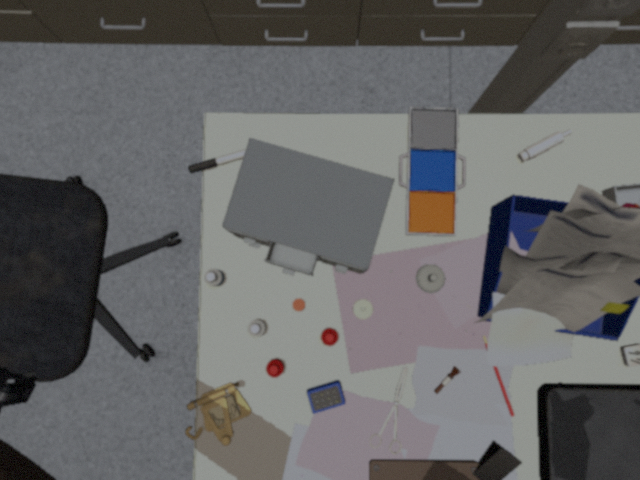

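View pics/a_wrist.png

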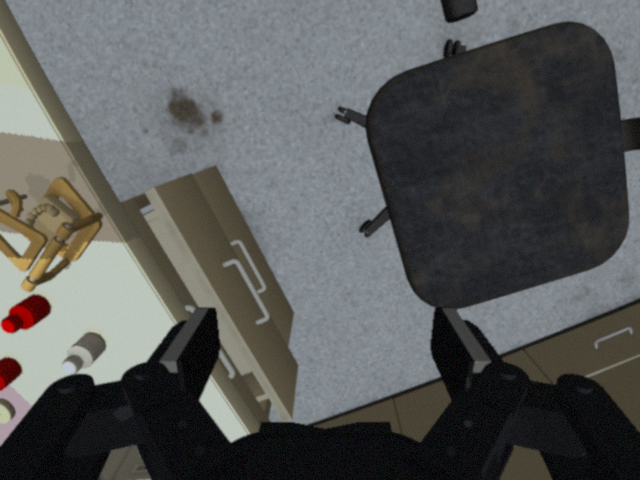

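The pictures show two pale bottles in the top view at (214,277) and (257,327). The red look-alikes are at (330,337) and (275,367). The orange disc is at (299,304), the cream disc at (363,309) and the former at (430,278). The dishes are grey (433,130), blue (432,170) and orange (431,213). Next I'll take close crops to tell the two pale bottles apart.

```bash
cat > h.py <<'E'
from plant import *
import numpy as np, cv2
from scipy.spatial.transform import Rotation as R
def cam(r,s=None):
    f=240/np.tan(np.radians(r["vfov"]/2)); K=np.array([[f,0,r["cx"]],[0,f,r["cy"]],[0,0,1]])
    if "mount" in r:
        T=np.eye(4);T[:3,:3]=R.from_quat(s["tcp_rot"]).as_matrix();T[:3,3]=s["eef_pos"];T=T@r["mount"];return K,T[:3,:3],T[:3,3],r["dist"]
    return K,R.from_quat(r["rotation"]).as_matrix(),r["position"],r["dist"]
def ray(c,uv):
    K,M,p,d=c
    u=cv2.undistortPoints(np.array(uv,float).reshape(-1,1,2),K,d).reshape(-1,2)
    v=np.c_[u[:,0],-u[:,1],-np.ones(len(u))]@M.T
    return p,v
def plane(c,uv,z):
    p,v=ray(c,uv); return p+v*((z-p[2])/v[:,2])[:,None]
def proj(c,X):
    K,M,p,d=c
    q=(np.atleast_2d(X)-p)@M*[1,-1,-1]
    return cv2.projectPoints(q,np.zeros(3),np.zeros(3),K,d)[0].reshape(-1,2)
E
python3 - <<'E'
from h import *
r=read_camera("top");r2=read_camera("scene");f=r["frame"];g=r2["frame"]
c=cam(r)
for n,u,z in [("b1",(214,277),.05),("b2",(257,327),.05),("or",(299,304),.008),("cream",(363,309),.012),("form",(430,278),.034),("dg",(433,130),.01),("db",(432,170),.01),("do",(431,213),.01)]:
    X=plane(c,[u],z);print(n,X.round(3),proj(cam(r2),X).round())
a=cv2.resize(f[250:390,190:350],None,fx=5,fy=4.2,interpolation=3)[:588,:800]
b=cv2.resize(g[170:270,160:320],None,fx=5,fy=5,interpolation=3)
cv2.imwrite("pics/b1.png",a[:,:,::-1]);cv2.imwrite("pics/b2.png",b[:,:,::-1])
E
```

```text
b1 [[0.405 0.363 0.05 ]] [[319. 176.]]
b2 [[0.32  0.287 0.05 ]] [[265. 188.]]
or [[0.359 0.218 0.008]] [[271. 231.]]
cream [[0.352 0.105 0.012]] [[243. 267.]]
form [[ 0.407 -0.01   0.034]] [[245. 311.]]
dg [[ 0.676 -0.021  0.01 ]] [[417. 372.]]
db [[ 0.602 -0.019  0.01 ]] [[367. 358.]]
do [[ 0.524 -0.017  0.01 ]] [[317. 344.]]
```

View pics/b1.png

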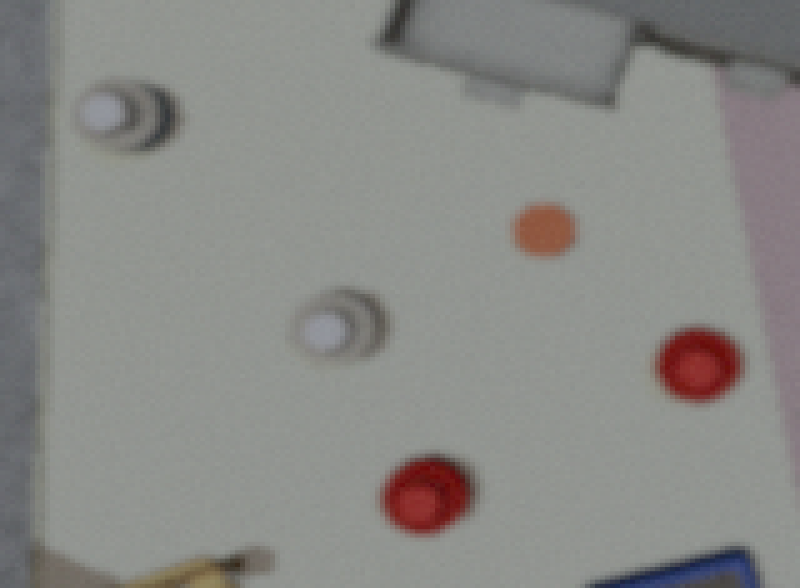

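View pics/b2.png

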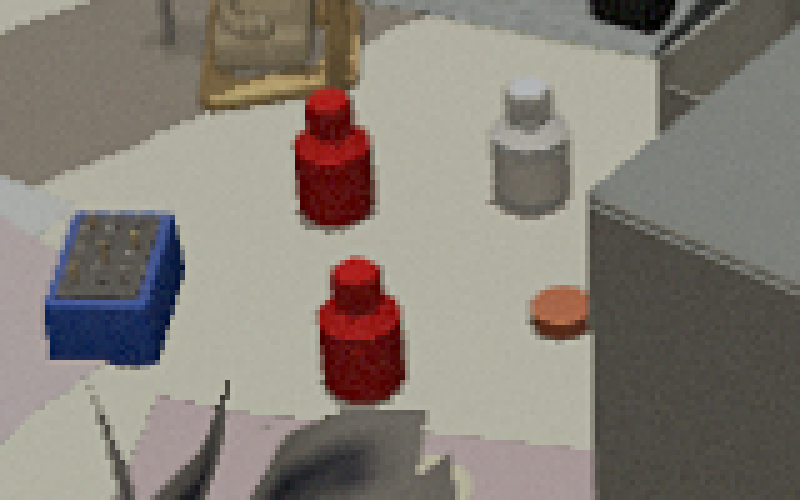

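Run:
```python
from h import *
r=read_camera("top");f=r["frame"];c=cam(r);hsv=cv2.cvtColor(f,cv2.COLOR_RGB2HSV)
def blobs(n,lo,hi,z,roi,amin=40):
    m=cv2.inRange(hsv,lo,hi);k=np.zeros_like(m);x0,y0,x1,y1=roi;k[y0:y1,x0:x1]=255;m&=k
    N,_,st,ce=cv2.connectedComponentsWithStats(m)
    for i in range(1,N):
        if st[i,4]>amin: print(n,ce[i].round(1),st[i],plane(c,[ce[i]],z).round(4)[0])
blobs("orange",(3,90,60),(18,255,255),.008,(190,100,480,400))
blobs("red",(0,150,60),(2,255,255),.05,(190,250,400,400))
blobs("bluedish",(100,150,60),(125,255,255),.007,(400,100,480,250))
for n,u in [("px",(214,278)),("px",(222,279)),("b2",(255,328)),("b2",(263,326)),("former",(430,278)),("cream",(363,309)),("g",(434,130))]:
    print(n,u,f[u[1],u[0]],hsv[u[1],u[0]])
# drawer/cabinet corners
for n,u,z in [("drawer L",(268,264),.1),("drawer R",(312,273),.1),("cabNL",(224,229),.15),("cabNR",(367,270),.15),("cabFR",(393,180),.15),("binNL",(480,320),.1),("binFL",(493,203),.1)]: print(n,plane(c,[u],z).round(3)[0])
for k,(x0,y0,x1,y1) in {"f":(400,250,460,310),"d":(395,100,475,245)}.items():
    cv2.imwrite(f"pics/c_{k}.png",cv2.resize(f[y0:y1,x0:x1],None,fx=4,fy=4,interpolation=2)[:,:,::-1])
```

```text
orange [431.4 211.7] [ 409  191   46   43 1870] [ 0.5266 -0.0179  0.008 ]
orange [298.4 304.3] [293 299  12  12 105] [0.3589 0.2194 0.008 ]
red [329.4 336.4] [322 329  15  16 171] [0.3056 0.164  0.05  ]
red [274.6 367.5] [267 360  16  16 185] [0.2529 0.2563 0.05  ]
bluedish [432.3 169.8] [ 411  150   44   41 1735] [ 0.6032 -0.0201  0.007 ]
px (214, 278) [121 122 122] [ 90   2 122]
px (222, 279) [68 70 71] [100  11  71]
b2 (255, 328) [145 149 154] [107  15 154]
b2 (263, 326) [124 122 116] [ 23  16 124]
former (430, 278) [95 95 90] [30 13 95]
cream (363, 309) [141 144 133] [ 38  19 144]
g (434, 130) [101  99 102] [140   8 102]
drawer L [0.425 0.266 0.1  ]
drawer R [0.411 0.193 0.1  ]
cabNL [0.477 0.331 0.15 ]
cabNR [0.415 0.106 0.15 ]
cabFR [0.557 0.066 0.15 ]
binNL [ 0.338 -0.079  0.1  ]
binFL [ 0.529 -0.103  0.1  ]
```

View pics/c_f.png

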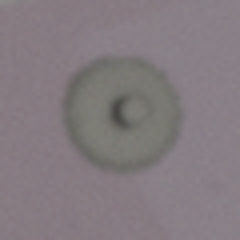

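View pics/c_d.png

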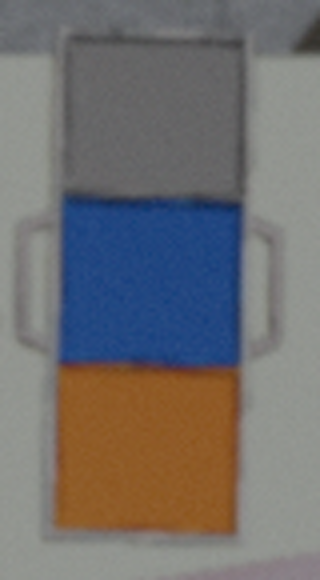

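{"method": "arm_command", "body": {"steps": [[[0,0,0],[-0.05,-0.04,0.01],1],[[0,0,0],[-0.09,-0.08,0.02],1],[[0,0,0],[-0.13,-0.11,0.04],1],[[0,0,0],[-0.17,-0.145,0.05],1],[[0,0,0],[-0.2,-0.17,0.06],1],[[0,0,0],[-0.21,-0.18,0.07],1],[[0,0,0],[-0.21,-0.18,0.07],1]]}}

```text
time: 1.18
eef_pos: [0.3944, 0.3641, 0.16]
tcp_rot: [0.211, 0.977, -0.001, -0.001]
contact_force: [-0.7, 0.7, 0.1]
opening: 1.0
```

```bash
cat >> h.py <<'E'
def wrist(name):
    s=get_state(); r=read_camera("wrist"); cv2.imwrite(f"pics/{name}.png",r["frame"][:,:,::-1]); return s,r,cam(r,s)
def delta(s,target,yaw=None):
    """tool-axis shift to world target"""
    M=R.from_quat(s["tcp_rot"]).as_matrix()
    return M.T@(np.array(target)-s["eef_pos"])
E
python3 - <<'E'
from h import *
s,r,c=wrist("w1"); print(s["eef_pos"].round(4),s["tcp_rot"].round(3),s["qpos"].round(2))
E
```

```text
[0.3944 0.3641 0.16  ] [ 0.211  0.977 -0.001 -0.001] [ 0.56  0.05  1.98  0.    1.11 -0.59]
```

View pics/w1.png

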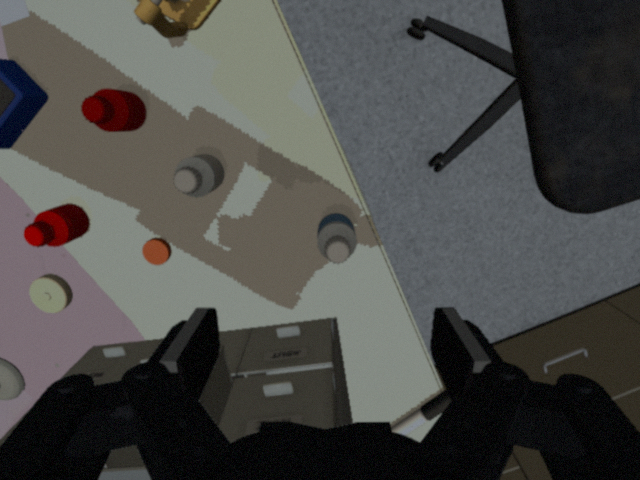

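The wrist view settles it. The bottle at (337,235) has the blue label and the one at (198,175) is the white-labelled one. The orange wheel is at (157,251), the cream wheel at (50,294) and the red bottles at (113,110) and (57,226).

Run:
```python
from h import *
s=get_state();r=read_camera("wrist");c=cam(r,s);t=cam(read_camera("top"))
f=r["frame"];cv2.imwrite("pics/w1c.png",cv2.resize(f[195:275,300:380],None,fx=6,fy=6,interpolation=2)[:,:,::-1])
hsv=cv2.cvtColor(f,cv2.COLOR_RGB2HSV)
print("blue cap",plane(c,[(339,251)],.06),plane(t,[(210.6,276.9)],.06))
print("white cap",plane(c,[(187,182)],.05),plane(t,[(255,328.5)],.05))
m=cv2.inRange(hsv,(3,120,60),(18,255,255));N,_,st,ce=cv2.connectedComponentsWithStats(m)
for i in range(1,N):
    if st[i,4]>100:print("or",ce[i],st[i],plane(c,[ce[i]],.006))
print("cream",plane(c,[(50,294)],.012))
print("drawer corner top", [plane(c,[(336,318)],z).round(3) for z in (.03,.05,.1,.15)])
```

```text
blue cap [[0.40555229 0.37057848 0.06      ]] [[0.40480619 0.36692316 0.06      ]]
white cap [[0.31962131 0.29411093 0.05      ]] [[0.31790521 0.29081926 0.05      ]]
or [154.70898438 251.14257812] [142 238  27  26 512] [[0.35865572 0.21983465 0.006     ]]
cream [[0.35264872 0.11124791 0.012     ]]
drawer corner top [array([[0.469, 0.341, 0.03 ]]), array([[0.458, 0.345, 0.05 ]]), array([[0.432, 0.356, 0.1  ]]), array([[0.405, 0.366, 0.15 ]])]
```

View pics/w1c.png

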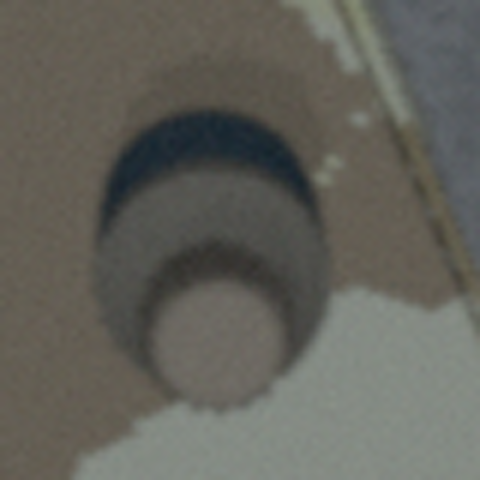

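{"method": "arm_command", "body": {"steps": [[[0,0,0],[-0.008,0.008,0.04],0.4],[[0,0,0],[-0.008,0.008,0.08],0.4],[[0,0,0],[-0.008,0.008,0.12],0.4],[[0,0,0],[-0.008,0.008,0.14],0.4],[[0,0,0],[-0.008,0.008,0.147],0.4],[[0,0,0],[-0.008,0.008,0.147],0.4],[[0,0,0],[-0.008,0.008,0.147],-1],[[0,0,0],[-0.008,0.008,0.147],-1],[[0,0,0],[-0.008,0.008,0.147],-1],[[0,0,0],[-0.008,0.008,0.147],-1],[[0,0,0],[-0.008,0.008,0.147],-1],[[0,0,0],[-0.008,0.008,0.147],-1]], "force": 40}}

```text
time: 2.82
eef_pos: [0.4063, 0.3705, 0.016]
tcp_rot: [0.21, 0.978, 0.001, 0.001]
contact_force: [0.4, 0.8, 5.0]
opening: 0.334
```

{"method": "arm_command", "body": {"steps": [[[0,0,0],[0,0,-0.03],-1],[[0,0,0],[0,0,-0.08],-1],[[0,0,0],[0,0,-0.13],-1],[[0,0,0],[0,0,-0.18],-1],[[0,0,0],[0,0,-0.22],-1],[[0,0,0],[0,0,-0.225],-1]]}}

```text
time: 3.58
eef_pos: [0.4072, 0.371, 0.2449]
tcp_rot: [0.21, 0.978, 0.004, 0.004]
contact_force: [0.5, 0.1, -1.0]
opening: 0.335
```

Run:
```python
from h import *
s,r,c=wrist("w2"); print(s["eef_pos"].round(4),s["opening"],s["contact_force"],s["qpos"].round(2)); print(delta(s,(.603,-.020,.2)))
```

```text
[0.4072 0.371  0.2449] 0.3348320910909371 [ 0.45046638  0.13022292 -0.98167422] [ 0.55 -0.    1.88  0.    1.26 -0.59]
[-0.33877097 -0.27658783  0.04437026]
```

View pics/w2.png

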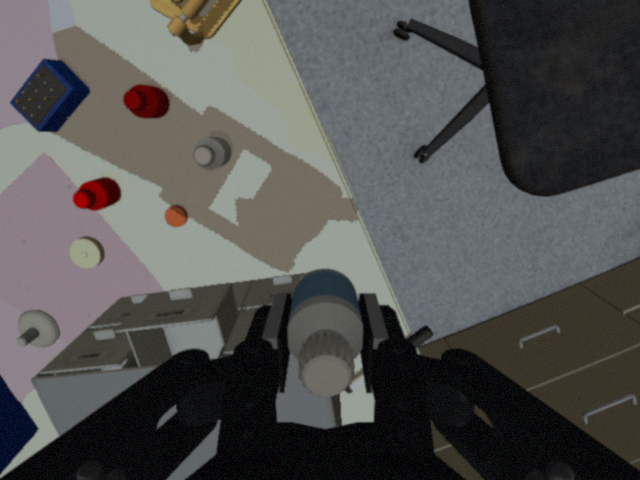

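The bottle is held upright, at (325,330). Next I carry it high over the cabinet to the blue dish.

{"method": "arm_command", "body": {"steps": [[[0,0,-0.04],[-0.035,-0.03,0],-1],[[0,0,-0.1],[-0.08,-0.065,0],-1],[[0,0,-0.15],[-0.125,-0.1,0],-1],[[0,0,-0.21],[-0.17,-0.14,0],-1],[[0,0,-0.27],[-0.215,-0.175,0],-1],[[0,0,-0.33],[-0.26,-0.21,0],-1],[[0,0,-0.38],[-0.3,-0.245,0],-1],[[0,0,-0.41],[-0.33,-0.27,0.01],-1],[[0,0,-0.42],[-0.339,-0.277,0.03],-1],[[0,0,-0.42],[-0.339,-0.277,0.045],-1],[[0,0,-0.42],[-0.339,-0.277,0.045],-1]]}}

```text
time: 5.0
eef_pos: [0.5999, -0.0195, 0.1941]
tcp_rot: [0.001, 1.0, 0.003, -0.0]
contact_force: [-0.5, -0.3, -0.8]
opening: 0.327
```

Run:
```python
from h import *
s,r,c=wrist("w3"); print(s["eef_pos"].round(4),s["tcp_rot"].round(3),s["opening"],s["contact_force"],s["qpos"].round(2)); print(delta(s,(.603,-.020,.022)))
t=read_camera("scene");cv2.imwrite("pics/s3.png",t["frame"][:,:,::-1])
```

```text
[ 0.5999 -0.0195  0.1941] [ 0.001  1.     0.003 -0.   ] 0.32746057576089865 [-0.50586903 -0.27080138 -0.84204452] [-0.2   0.16  1.8   0.01  1.19 -1.77]
[-0.00320064 -0.00146224  0.17210414]
```

View pics/w3.png

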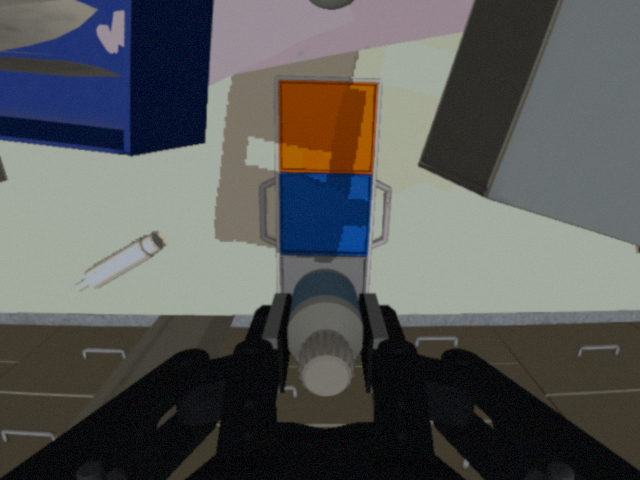

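View pics/s3.png

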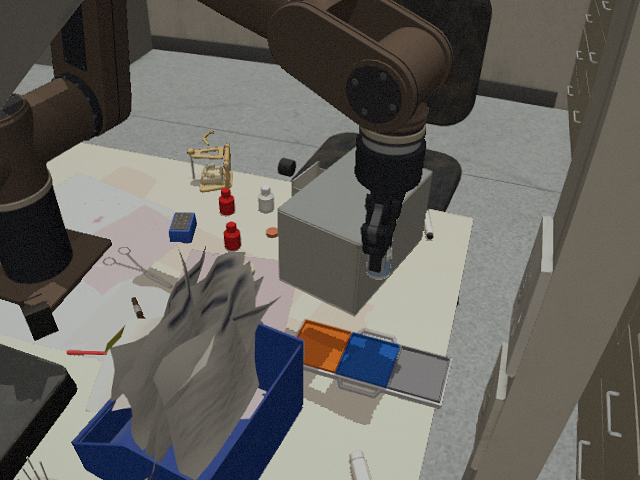

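Run:
```python
from h import *
s=get_state();r=read_camera("wrist");c=cam(r,s)
hsv=cv2.cvtColor(r["frame"],cv2.COLOR_RGB2HSV)
for n,lo,hi in [("o",(3,120,40),(20,255,255)),("b",(100,150,40),(125,255,255))]:
    m=cv2.inRange(hsv,lo,hi);N,l,st,ce=cv2.connectedComponentsWithStats(m)
    for i in range(1,N):
        if st[i,4]>3000 and st[i,0]>230:
            pts=np.argwhere(l==i)[:,::-1]; b=cv2.boxPoints(cv2.minAreaRect(pts.astype(np.float32)))
            P=plane(c,b,.012); print(n,st[i],b.round(1).tolist(),P.round(4).tolist(),P.mean(0).round(4))
```

```text
o [ 279   77   99   94 8774] [[276.6000061035156, 167.6999969482422], [279.1000061035156, 76.0], [377.3999938964844, 78.69999694824219], [375.0, 170.3000030517578]] [[0.5625, -0.0614, 0.012], [0.4875, -0.0566, 0.012], [0.4896, 0.0243, 0.012], [0.565, 0.0249, 0.012]] [ 0.5262 -0.0172  0.012 ]
b [ 281  169   91   83 7158] [[279.3999938964844, 249.89999389648438], [281.0, 168.89999389648438], [371.29998779296875, 170.6999969482422], [369.70001220703125, 251.6999969482422]] [[0.6389, -0.0618, 0.012], [0.5637, -0.0575, 0.012], [0.5653, 0.0217, 0.012], [0.6409, 0.0229, 0.012]] [ 0.6022 -0.0187  0.012 ]
```

{"method": "arm_command", "body": {"steps": [[[0,0,0],[-0.003,-0.001,0.05],-1],[[0,0,0],[-0.003,-0.001,0.1],-1],[[0,0,0],[-0.003,-0.001,0.14],-1],[[0,0,0],[-0.003,-0.001,0.16],-1],[[0,0,0],[-0.003,-0.001,0.168],-1],[[0,0,0],[-0.003,-0.001,0.17],-1],[[0,0,0],[-0.003,-0.001,0.171],-1]]}}

```text
time: 6.02
eef_pos: [0.6076, -0.0205, 0.0289]
tcp_rot: [0.001, 1.0, 0.002, 0.005]
contact_force: [-0.2, -0.3, -0.3]
opening: 0.334
```

Run:
```python
from h import *
s=get_state(); print(s["eef_pos"].round(4),s["dq"].round(3)); print(delta(s,(.6028,-.0195,.0225)))
```

```text
[ 0.6076 -0.0205  0.0289] [-0.002  0.012  0.003  0.001 -0.015  0.   ]
[0.00484065 0.00094995 0.00637846]
```

{"method": "arm_command", "body": {"steps": [[[0,0.01,0],[0.005,0.001,0.004],-1],[[0,0.01,0],[0.005,0.001,0.006],-1],[[0,0.01,0],[0.005,0.001,0.006],-1]]}}

```text
time: 6.4
eef_pos: [0.6025, -0.0194, 0.0229]
tcp_rot: [0.001, 1.0, 0.002, -0.0]
contact_force: [0.2, -0.9, -0.9]
opening: 0.331
```

{"method": "arm_command", "body": {"steps": [[[0,0,0],[0,0,0.001],-1],[[0,0,0],[0,0,0.001],0],[[0,0,0],[0,0,0.001],0.5],[[0,0,0],[0,0,0.001],0.5],[[0,0,0],[0,0,0.001],0.5],[[0,0,0],[0,0,-0.03],0.5],[[0,0,0],[0,0,-0.08],0.5],[[0,0,0],[0,0,-0.13],0.5],[[0,0,0],[0,0,-0.17],0.5],[[0,0,0],[0,0,-0.18],0.5]]}}

```text
time: 7.65
eef_pos: [0.6044, -0.0203, 0.2068]
tcp_rot: [0.001, 1.0, 0.001, 0.003]
contact_force: [0.3, -0.3, -0.7]
opening: 0.746
```

Run:
```python
from h import *
s,r,c=wrist("w4"); print(s["eef_pos"].round(4),s["opening"],s["qpos"].round(2)); 
t=read_camera("scene");cv2.imwrite("pics/s4.png",t["frame"][:,:,::-1])
print(delta(s,(.41,-.01,.2)))
```

```text
[ 0.6044 -0.0203  0.2068] 0.7459183753024166 [-0.2   0.15  1.78  0.    1.2  -1.77]
[0.19442278 0.01005877 0.00565447]
```

View pics/w4.png

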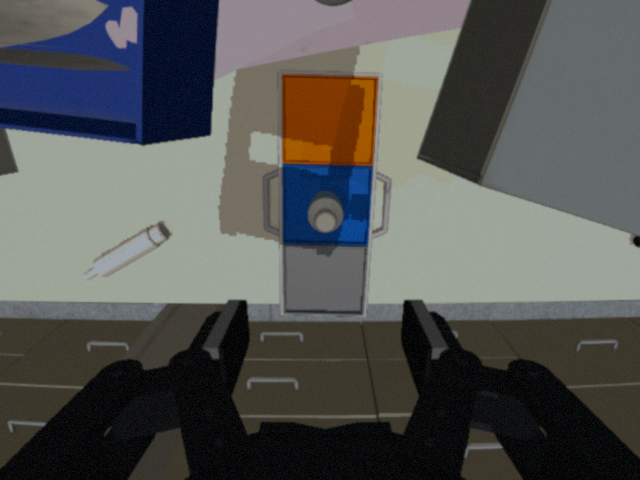

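View pics/s4.png

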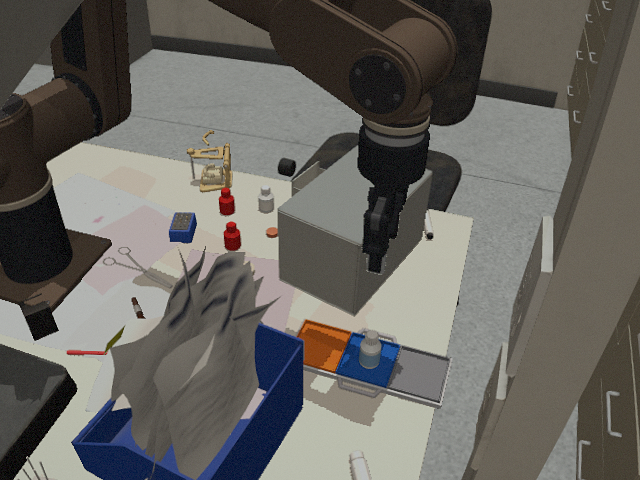

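Run:
```python
from h import *
s=get_state();r=read_camera("wrist");c=cam(r,s);t=cam(read_camera("top"))
print("bin base corner",plane(c,[(212,133),(218,0)],0).round(3).tolist())
for z in(.1,.12,.15): print(z,"top corner",plane(c,[(143,143)],z).round(3),plane(t,[(513,196),(493,203)],z).round(3).tolist())
print("bottle cap",plane(c,[(325,221)],.066))
r=read_camera("top")["frame"];cv2.imwrite("pics/t4.png",cv2.resize(r[90:340,380:640],None,fx=3,fy=3/1.3)[:,:,::-1])
```

```text
bin base corner [[0.534, -0.122, 0.0], [0.425, -0.109, 0.0]]
0.1 top corner [[ 0.537 -0.139  0.1  ]] [[0.54, -0.135, 0.1], [0.529, -0.103, 0.1]]
0.12 top corner [[ 0.536 -0.129  0.12 ]] [[0.537, -0.129, 0.12], [0.525, -0.097, 0.12]]
0.15 top corner [[ 0.535 -0.115  0.15 ]] [[0.532, -0.12, 0.15], [0.521, -0.089, 0.15]]
bottle cap [[ 0.59920166 -0.0197823   0.066     ]]
```

View pics/t4.png

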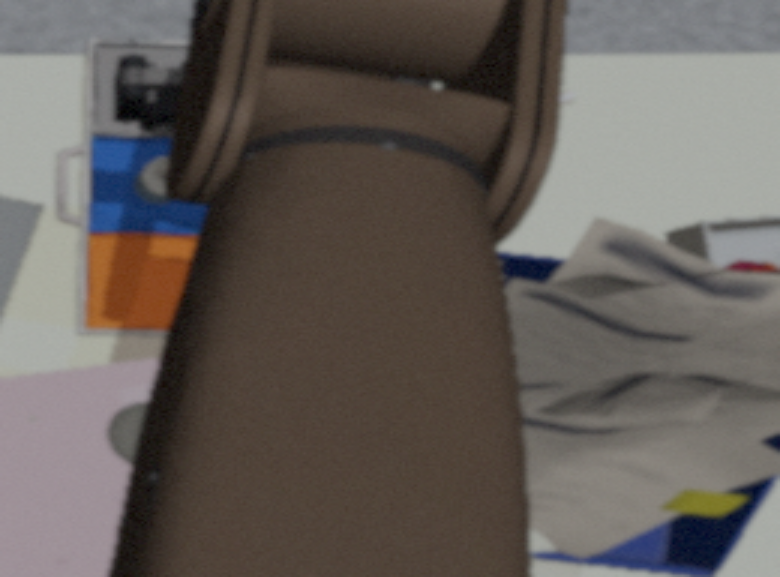

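Run:
```python
from h import *
c=cam(read_camera("scene"));t=cam(read_camera("top"))
for u in [(240,252),(190,250),(278,300),(255,275),(225,262)]:
    p,v=ray(c,[u])
    print(u,[( (p+v*((z-p[2])/v[:,2])[:,None]).round(3)[0].tolist(), proj(t,p+v*((z-p[2])/v[:,2])[:,None]).round()[0].tolist()) for z in (.15,.2,.25,.3,.35)])
s=get_state();print(s["qpos"])
cv2.imwrite("pics/t0c.png",cv2.resize(cv2.imread("pics/a_top.png")[180:350,460:640],None,fx=4,fy=3.4))
```

```text
(240, 252) [([0.407, -0.009, 0.15], [442.0, 276.0]), ([0.433, -0.063, 0.2], [485.0, 257.0]), ([0.46, -0.117, 0.25], [533.0, 235.0]), ([0.487, -0.17, 0.3], [588.0, 211.0]), ([0.514, -0.224, 0.35], [650.0, 183.0])]
(190, 250) [([0.339, -0.028, 0.15], [455.0, 320.0]), ([0.372, -0.08, 0.2], [498.0, 299.0]), ([0.405, -0.132, 0.25], [546.0, 275.0]), ([0.439, -0.184, 0.3], [600.0, 248.0]), ([0.472, -0.236, 0.35], [662.0, 218.0])]
(278, 300) [([0.49, -0.08, 0.15], [487.0, 223.0]), ([0.509, -0.127, 0.2], [528.0, 206.0]), ([0.528, -0.174, 0.25], [574.0, 187.0]), ([0.547, -0.221, 0.3], [627.0, 166.0]), ([0.566, -0.268, 0.35], [686.0, 141.0])]
(255, 275) [([0.444, -0.046, 0.15], [466.0, 252.0]), ([0.468, -0.096, 0.2], [508.0, 234.0]), ([0.491, -0.147, 0.25], [555.0, 213.0]), ([0.515, -0.197, 0.3], [608.0, 190.0]), ([0.538, -0.247, 0.35], [669.0, 164.0])]
(225, 262) [([0.396, -0.036, 0.15], [459.0, 283.0]), ([0.424, -0.087, 0.2], [502.0, 263.0]), ([0.452, -0.138, 0.25], [549.0, 242.0]), ([0.48, -0.189, 0.3], [603.0, 217.0]), ([0.508, -0.24, 0.35], [664.0, 189.0])]
[-0.20253086  0.15661134  1.78804885  0.00310871  1.20239114 -1.77322606]
```

View pics/t0c.png

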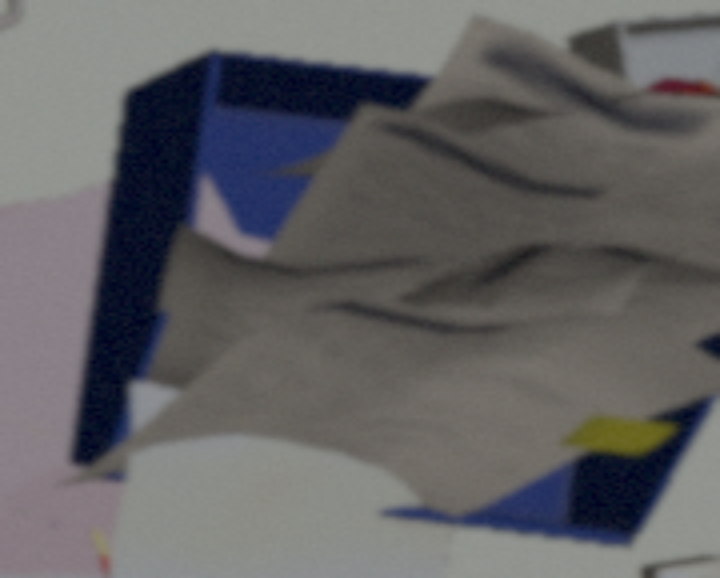

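Run:
```python
from h import *
c=cam(read_camera("scene"))
for y in (-.02,-.12,-.2):
  for z in (.2,.3,.35,.4,.45,.5,.55): print(y,z,proj(c,[(.604,y,z)]).round()[0])
```

```text
-0.02 0.2 [380. 260.]
-0.02 0.3 [388. 194.]
-0.02 0.35 [392. 156.]
-0.02 0.4 [396. 114.]
-0.02 0.45 [401.  69.]
-0.02 0.5 [406.  20.]
-0.02 0.55 [411. -33.]
-0.12 0.2 [360. 315.]
-0.12 0.3 [366. 246.]
-0.12 0.35 [370. 206.]
-0.12 0.4 [374. 161.]
-0.12 0.45 [378. 111.]
-0.12 0.5 [383.  56.]
-0.12 0.55 [388.  -5.]
-0.2 0.2 [340. 368.]
-0.2 0.3 [345. 299.]
-0.2 0.35 [347. 257.]
-0.2 0.4 [351. 210.]
-0.2 0.45 [354. 156.]
-0.2 0.5 [358.  95.]
-0.2 0.55 [362.  26.]
```

{"method": "arm_command", "body": {"steps": [[[0,0,0],[0.04,0.002,-0.01],0.2],[[0,0,0],[0.08,0.004,-0.02],0.2],[[0,0,0],[0.12,0.006,-0.02],0.2],[[0,0,0],[0.15,0.008,-0.02],0.2],[[0,0,0],[0.17,0.01,-0.02],0.2],[[0,0,0],[0.18,0.01,-0.02],0.2],[[0,0,0],[0.18,0.01,-0.02],0.2]]}}

```text
time: 8.93
eef_pos: [0.4217, -0.0097, 0.2212]
tcp_rot: [0.001, 1.0, 0.002, -0.002]
contact_force: [0.4, 0.4, 0.1]
opening: 0.598
```

Run:
```python
from h import *
s,r,c=wrist("w5"); print(s["eef_pos"].round(4),s["tcp_rot"].round(3),s["qpos"].round(2),s["contact_force"]); 
t=read_camera("scene");cv2.imwrite("pics/s5.png",t["frame"][:,:,::-1])
```

```text
[ 0.4217 -0.0097  0.2212] [ 0.001  1.     0.002 -0.002] [-0.27 -0.29  2.17  0.    1.27 -1.84] [0.35565296 0.4082816  0.1296598 ]
```

View pics/w5.png

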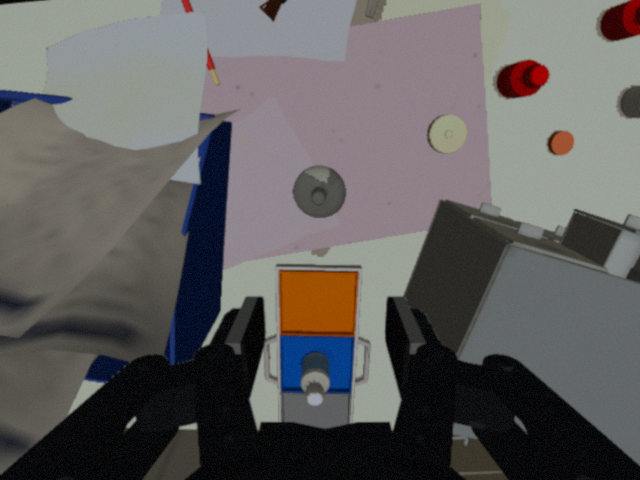

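View pics/s5.png

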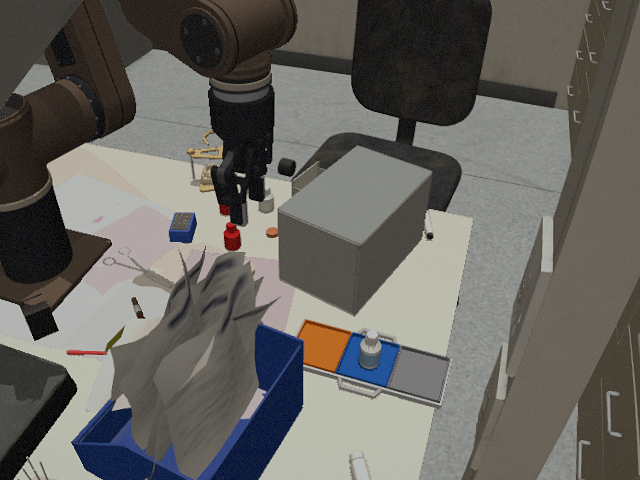

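Run:
```python
from h import *
s=get_state();r=read_camera("wrist");c=cam(r,s);f=r["frame"]
cv2.imwrite("pics/w5c.png",cv2.resize(f[150:230,280:360],None,fx=7,fy=7,interpolation=2)[:,:,::-1])
hsv=cv2.cvtColor(f,cv2.COLOR_RGB2HSV);print(hsv[200,305],hsv[200,270])
```

```text
[26 22 80] [158  21 146]
```

View pics/w5c.png

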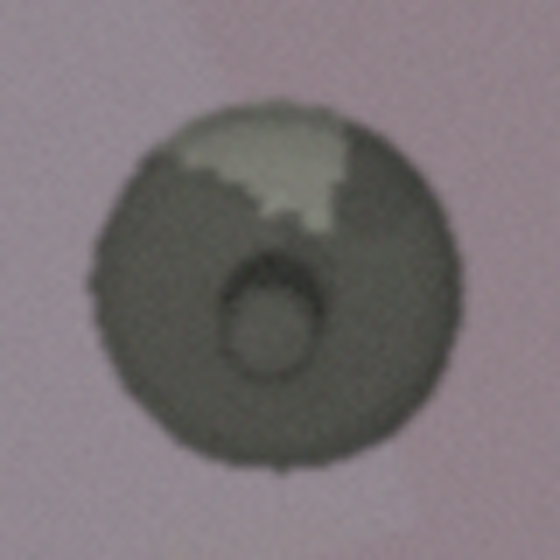

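Run:
```python
from h import *
s=get_state();r=read_camera("wrist");c=cam(r,s)
X=plane(c,[(318.7,197.1)],.034)[0];print(X,plane(c,[(320,190.7)],.004))
t=cam(read_camera("top"));print(plane(t,[(432.5,277.8)],.034),plane(t,[(430.7,278.3)],.004))
print(delta(s,(X[0],X[1],.06)))
```

```text
[ 0.40842086 -0.01490409  0.034     ] [[ 0.40782352 -0.01399889  0.004     ]]
[[ 0.40719185 -0.01439951  0.034     ]] [[ 0.40725588 -0.01628974  0.004     ]]
[ 0.01329015 -0.00570758  0.16151998]
```

{"method": "arm_command", "body": {"steps": [[[0,0,0],[0.013,-0.005,0.02],0],[[0,0,0],[0.013,-0.005,0.05],0],[[0,0,0],[0.013,-0.005,0.08],0],[[0,0,0],[0.013,-0.005,0.105],0],[[0,0,0],[0.013,-0.005,0.12],0],[[0,0,0],[0.013,-0.005,0.12],0]]}}

```text
time: 9.93
eef_pos: [0.4082, -0.0141, 0.1005]
tcp_rot: [0.001, 1.0, 0.002, -0.003]
contact_force: [0.2, 0.7, -0.6]
opening: 0.497
```

Run:
```python
from h import *
s,r,c=wrist("w6"); print(s["eef_pos"].round(4),s["tcp_rot"].round(3),s["qpos"].round(2),s["contact_force"]); 
t=read_camera("scene");cv2.imwrite("pics/s6.png",t["frame"][:,:,::-1])
print(delta(s,(.408,-.0145,.017)))
```

```text
[ 0.4082 -0.0141  0.1005] [ 0.001  1.     0.002 -0.003] [-0.29 -0.16  2.31  0.    1.01 -1.86] [ 0.17831178  0.74943214 -0.57165404]
[-0.00034126 -0.0007632   0.08353056]
```

View pics/s6.png

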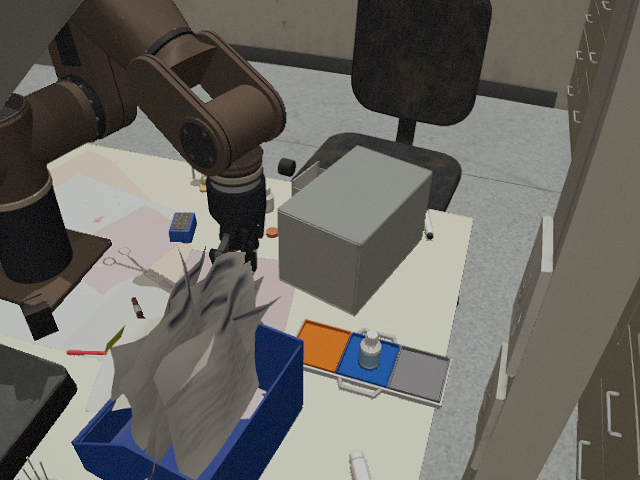

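View pics/w6.png

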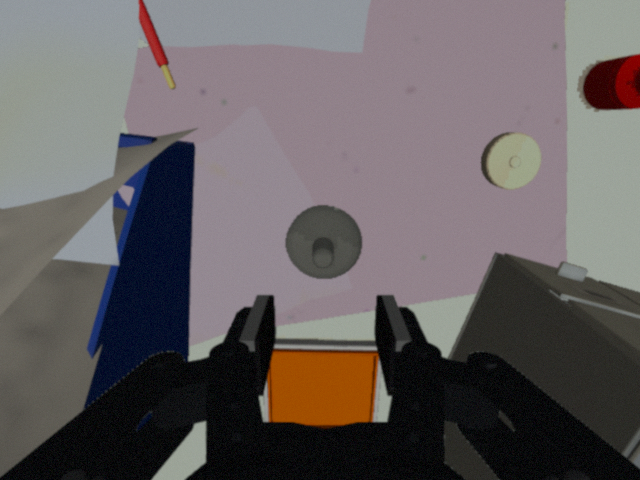

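{"method": "arm_command", "body": {"steps": [[[0,0,0],[0,-0.001,0.03],0],[[0,0,0],[0,-0.001,0.055],0],[[0,0,0],[0,-0.001,0.07],0],[[0,0,0],[0,-0.001,0.08],0],[[0,0,0],[0,-0.001,0.081],0],[[0,0,0],[0,-0.001,0.081],0]]}}

```text
time: 10.78
eef_pos: [0.4101, -0.0154, 0.022]
tcp_rot: [0.001, 1.0, 0.002, -0.001]
contact_force: [-0.6, -0.0, 0.3]
opening: 0.499
```

Run:
```python
from h import *
s,r,c=wrist("w7"); print(s["eef_pos"].round(4),s["tcp_rot"].round(3),s["qpos"].round(3),s["contact_force"]); print(delta(s,(.408,-.0145,.018)))
```

```text
[ 0.4101 -0.0154  0.022 ] [ 0.001  1.     0.002 -0.001] [-0.288  0.     2.337  0.003  0.807 -1.86 ] [-0.56504289 -0.03950115  0.30438932]
[0.00204924 0.00089593 0.00403288]
```

View pics/w7.png

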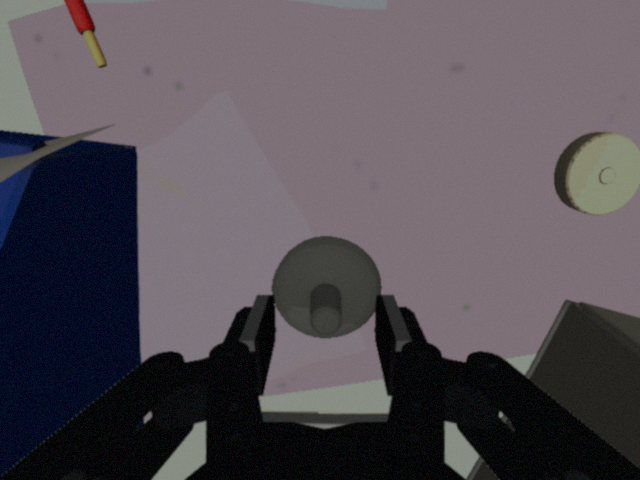

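Well centred: the post top is at (325,318), between the pads at columns 270 and 380. I'll go down the last few millimetres and close.

{"method": "arm_command", "body": {"steps": [[[0,0,0],[0.002,0.001,0.003],0],[[0,0,0],[0.002,0.001,0.004],0],[[0,0,0],[0.002,0.001,0.004],-1],[[0,0,0],[0.002,0.001,0.004],-1],[[0,0,0],[0.002,0.001,0.004],-1],[[0,0,0],[0.002,0.001,0.004],-1],[[0,0,0],[0.002,0.001,0.004],-1],[[0,0,0],[0.002,0.001,0.004],-1]], "force": 40}}

```text
time: 11.82
eef_pos: [0.4082, -0.0145, 0.0182]
tcp_rot: [0.001, 1.0, 0.001, -0.001]
contact_force: [-1.4, -0.8, 5.1]
opening: 0.119
```

{"method": "arm_command", "body": {"steps": [[[0,0,0],[0,0,-0.02],-1],[[0,0,0],[0,0,-0.06],-1],[[0,0,0],[0,0,-0.1],-1],[[0,0,0],[0,0,-0.14],-1],[[0,0,0],[0,0,-0.16],-1],[[0,0,0],[0,0,-0.17],-1],[[0,0,0],[0,0,-0.17],-1]]}}

```text
time: 12.7
eef_pos: [0.4084, -0.015, 0.188]
tcp_rot: [0.001, 1.0, 0.001, -0.0]
contact_force: [-0.2, -0.3, -0.8]
opening: 0.124
```

Run:
```python
from h import *
s,r,c=wrist("w8"); print(s["eef_pos"].round(4),s["tcp_rot"].round(3),s["opening"],s["contact_force"]); print(delta(s,(.6785,-.022,.2)))
```

```text
[ 0.4084 -0.015   0.188 ] [ 0.001  1.     0.001 -0.   ] 0.12373642717546186 [-0.15153132 -0.32561627 -0.81705389]
[-0.27008315 -0.0066866  -0.01225402]
```

View pics/w8.png

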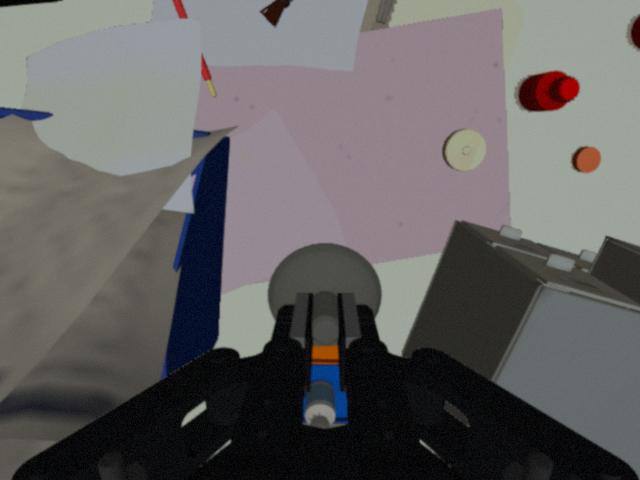

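{"method": "arm_command", "body": {"steps": [[[0,0,0],[-0.03,-0.001,-0.005],-1],[[0,0,0],[-0.07,-0.002,-0.01],-1],[[0,0,0],[-0.11,-0.003,-0.012],-1],[[0,0,0],[-0.15,-0.004,-0.012],-1],[[0,0,0],[-0.19,-0.005,-0.012],-1],[[0,0,0],[-0.23,-0.006,-0.012],-1],[[0,0,0],[-0.255,-0.006,-0.012],-1],[[0,0,0],[-0.27,-0.006,-0.012],-1],[[0,0,0],[-0.27,-0.006,-0.012],-1],[[0,0,0],[-0.27,-0.006,-0.012],-1]]}}

```text
time: 14.0
eef_pos: [0.6769, -0.0211, 0.1969]
tcp_rot: [0.001, 1.0, 0.002, -0.003]
contact_force: [0.1, 0.8, -0.8]
opening: 0.12
```

Run:
```python
from h import *
s,r,c=wrist("w9"); print(s["eef_pos"].round(4),s["tcp_rot"].round(3),s["opening"],s["contact_force"]); print(delta(s,(.679,-.0213,.0245)))
hsv=cv2.cvtColor(r["frame"],cv2.COLOR_RGB2HSV)
for n,lo,hi in [("o",(3,120,40),(20,255,255)),("b",(100,150,40),(125,255,255))]:
    m=cv2.inRange(hsv,lo,hi);N,l,st,ce=cv2.connectedComponentsWithStats(m)
    for i in range(1,N):
        if st[i,4]>3000 and st[i,0]>230:
            pts=np.argwhere(l==i)[:,::-1]; b=cv2.boxPoints(cv2.minAreaRect(pts.astype(np.float32)))
            print(n,plane(c,b,.012).mean(0).round(4))
```

```text
[ 0.6769 -0.0211  0.1969] [ 0.001  1.     0.002 -0.003] 0.1202905638006405 [ 0.05393521  0.7843613  -0.77624086]
[-0.00300302 -0.00089921  0.17241074]
o [ 0.5343 -0.0163  0.012 ]
b [ 0.6024 -0.0192  0.012 ]
```

View pics/w9.png

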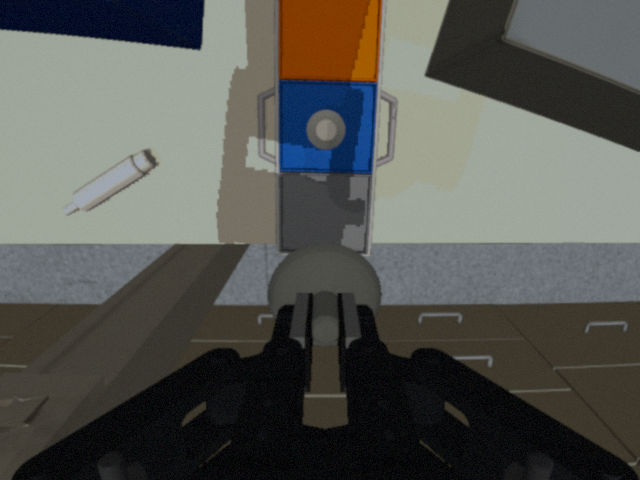

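{"method": "arm_command", "body": {"steps": [[[0,0,0],[-0.003,-0.001,0.04],-1],[[0,0,0],[-0.003,-0.001,0.08],-1],[[0,0,0],[-0.003,-0.001,0.12],-1],[[0,0,0],[-0.003,-0.001,0.145],-1],[[0,0,0],[-0.003,-0.001,0.15],-1],[[0,0,0],[-0.003,-0.001,0.15],-1]]}}

```text
time: 14.8
eef_pos: [0.6795, -0.0216, 0.0482]
tcp_rot: [0.001, 1.0, 0.002, -0.002]
contact_force: [0.5, -0.6, 0.6]
opening: 0.123
```

Run:
```python
from h import *
s,r,c=wrist("w10"); print(s["eef_pos"].round(4),s["tcp_rot"].round(4),s["contact_force"]); print(delta(s,(.679,-.0213,.0245)))
```

```text
[ 0.6795 -0.0216  0.0482] [ 6.0e-04  1.0e+00  1.8e-03 -1.9e-03] [ 0.51369698 -0.58638127  0.58167007]
[0.00037016 0.00019504 0.02368462]
```

View pics/w10.png

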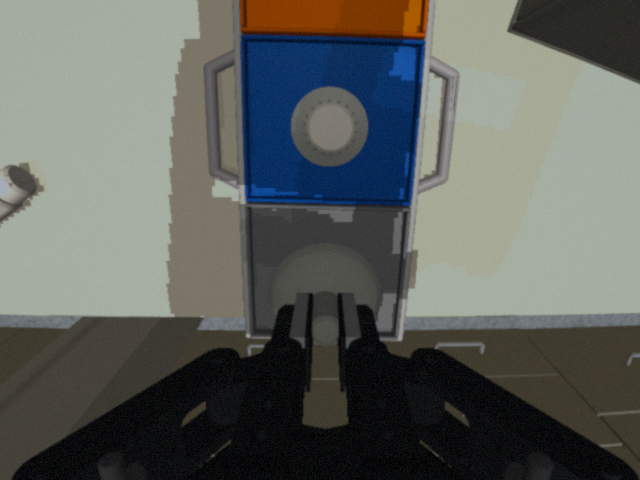

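Aligned over the grey dish. I'll lower it, release and lift.

{"method": "arm_command", "body": {"steps": [[[0,0,0],[0,0,0.012],-1],[[0,0,0],[0,0,0.021],-1],[[0,0,0],[0,0,0.0235],-1],[[0,0,0],[0,0,0.024],-1],[[0,0,0],[0,0,0.024],-1],[[0,0,0],[0,0,0.024],-1]]}}

```text
time: 15.6
eef_pos: [0.6803, -0.0216, 0.0253]
tcp_rot: [0.001, 1.0, 0.002, -0.001]
contact_force: [-0.4, -0.1, -0.9]
opening: 0.125
```

{"method": "arm_command", "body": {"steps": [[[0,0,0],[0.001,0,0.0015],-1],[[0,0,0],[0.001,0,0.0015],-1],[[0,0,0],[0.001,0,0.0015],-0.4],[[0,0,0],[0.001,0,0.0015],0],[[0,0,0],[0.001,0,0.0015],0],[[0,0,0],[0.001,0,-0.01],0],[[0,0,0],[0.001,0,-0.05],0],[[0,0,0],[0.001,0,-0.1],0],[[0,0,0],[0.001,0,-0.15],0],[[0,0,0],[0.001,0,-0.2],0],[[0,0,0],[0.001,0,-0.215],0],[[0,0,0],[0.001,0,-0.215],0]]}}

```text
time: 17.1
eef_pos: [0.6801, -0.0224, 0.2419]
tcp_rot: [0.001, 1.0, 0.001, 0.001]
contact_force: [0.6, 0.1, -0.9]
opening: 0.504
```

Run:
```python
from h import *
s,r,c=wrist("w11"); print(s["eef_pos"].round(4),s["tcp_rot"].round(4),s["contact_force"],s["qpos"].round(2)); print(delta(s,(.359,.2195,.24)))
t=read_camera("scene");cv2.imwrite("pics/s11.png",t["frame"][:,:,::-1])
```

```text
[ 0.6801 -0.0224  0.2419] [6.0e-04 1.0e+00 1.3e-03 5.0e-04] [ 0.5706666   0.1404714  -0.90597155] [-0.18  0.29  1.55  0.    1.3  -1.75]
[0.32137144 0.24150438 0.00223716]
```

View pics/w11.png

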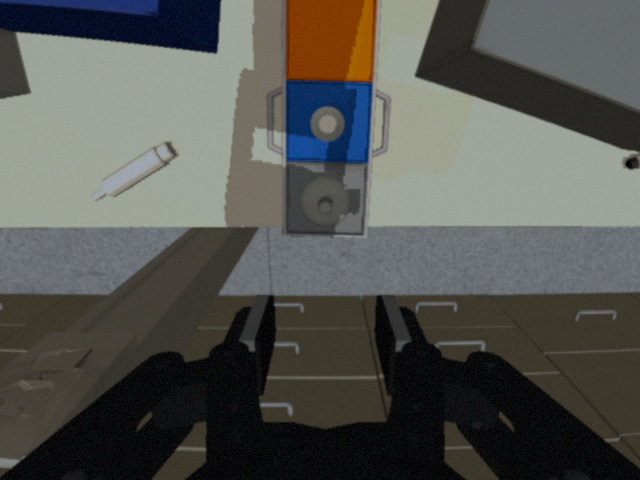

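View pics/s11.png

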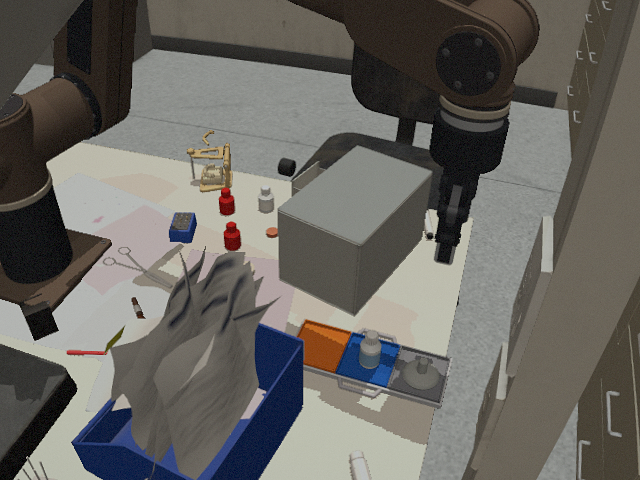

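{"method": "arm_command", "body": {"steps": [[[0,0,0.03],[0.03,0.022,0],0],[[0,0,0.06],[0.07,0.051,0],0],[[0,0,0.1],[0.11,0.081,0],0],[[0,0,0.13],[0.15,0.11,0],0],[[0,0,0.17],[0.19,0.139,0],0],[[0,0,0.2],[0.23,0.169,0],0],[[0,0,0.23],[0.27,0.198,0],0],[[0,0,0.26],[0.3,0.22,0],0],[[0,0,0.27],[0.32,0.235,0],0],[[0,0,0.27],[0.33,0.242,0],0],[[0,0,0.27],[0.33,0.242,0],0]]}}

```text
time: 18.58
eef_pos: [0.3482, 0.2202, 0.2394]
tcp_rot: [0.135, 0.991, 0.001, -0.004]
contact_force: [-0.1, -0.7, 0.4]
opening: 0.5
```

Run:
```python
from h import *
s,r,c=wrist("w12"); print(s["eef_pos"].round(4),s["tcp_rot"].round(4),s["contact_force"],s["qpos"].round(2))
hsv=cv2.cvtColor(r["frame"],cv2.COLOR_RGB2HSV)
m=cv2.inRange(hsv,(3,110,50),(18,255,255));N,l,st,ce=cv2.connectedComponentsWithStats(m)
for i in range(1,N):
    if st[i,4]>100: print(ce[i],st[i],plane(c,[ce[i]],.006))
```

```text
[0.3482 0.2202 0.2394] [ 0.1346  0.9909  0.001  -0.0038] [-0.07856697 -0.69760732  0.44408624] [ 0.31 -0.34  2.17  0.01  1.31 -0.99]
[327.0026738  212.45721925] [317 202  21  22 374] [[0.35872496 0.21970202 0.006     ]]
```

View pics/w12.png

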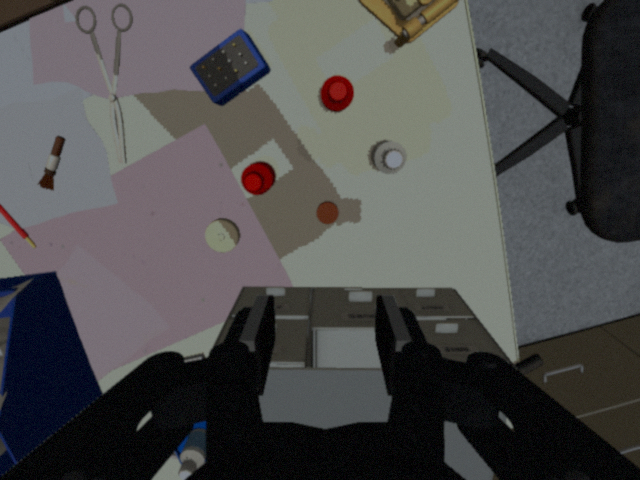

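Run:
```python
from h import *
s=get_state();r=read_camera("wrist");c=cam(r,s);t=cam(read_camera("top"))
f=r["frame"];cv2.imwrite("pics/w12c.png",cv2.resize(f[275:375,230:490],None,fx=3,fy=3,interpolation=2)[:,:,::-1])
g=cv2.imread("pics/a_top.png");cv2.imwrite("pics/t12c.png",cv2.resize(g[225:285,235:335],None,fx=7,fy=7,interpolation=2))
for z in (.03,.05,.07,.09,.11,.13): print(z,plane(c,[(313,328),(376,327),(360,297)],z).round(3)[:,:2].tolist(),plane(t,[(312,273),(268,264),(289,272.5)],z).round(3)[:,:2].tolist())
```

```text
0.03 [[0.473, 0.172], [0.491, 0.238], [0.451, 0.23]] [[0.414, 0.195], [0.429, 0.273], [0.414, 0.235]]
0.05 [[0.462, 0.176], [0.478, 0.238], [0.441, 0.231]] [[0.413, 0.195], [0.428, 0.271], [0.414, 0.234]]
0.07 [[0.451, 0.18], [0.466, 0.238], [0.431, 0.231]] [[0.412, 0.194], [0.427, 0.269], [0.413, 0.233]]
0.09 [[0.44, 0.184], [0.454, 0.239], [0.421, 0.232]] [[0.412, 0.194], [0.426, 0.267], [0.412, 0.232]]
0.11 [[0.428, 0.188], [0.442, 0.239], [0.411, 0.232]] [[0.411, 0.193], [0.425, 0.265], [0.411, 0.23]]
0.13 [[0.417, 0.192], [0.429, 0.239], [0.401, 0.233]] [[0.41, 0.193], [0.424, 0.263], [0.41, 0.229]]
```

View pics/w12c.png

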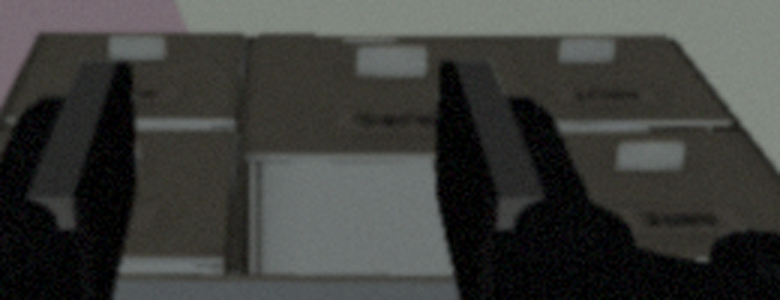

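View pics/t12c.png

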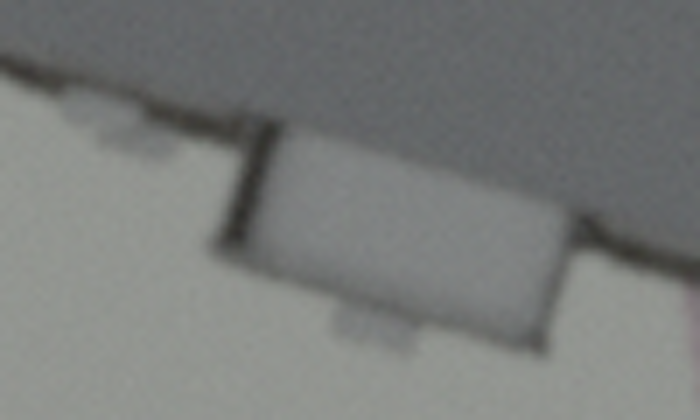

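{"method": "arm_command", "body": {"steps": [[[0,-0.02,0],[-0.007,0.002,0.03],-0.1],[[0,-0.04,0],[-0.007,0.002,0.07],-0.1],[[0,-0.06,0],[-0.007,0.002,0.11],-0.1],[[0,-0.07,0],[-0.007,0.002,0.14],-0.1],[[0,-0.08,0],[-0.007,0.002,0.15],-0.1],[[0,-0.08,0],[-0.007,0.002,0.15],-0.1]]}}

```text
time: 19.48
eef_pos: [0.356, 0.2201, 0.0901]
tcp_rot: [0.136, 0.99, -0.004, 0.036]
contact_force: [0.4, -0.3, -0.0]
opening: 0.45
```

Run:
```python
from h import *
s,r,c=wrist("w13"); print(s["eef_pos"].round(4),s["tcp_rot"].round(4),s["contact_force"],s["qpos"].round(2),s["opening"])
hsv=cv2.cvtColor(r["frame"],cv2.COLOR_RGB2HSV)
m=cv2.inRange(hsv,(3,110,30),(18,255,255));N,l,st,ce=cv2.connectedComponentsWithStats(m)
for i in range(1,N):
    if st[i,4]>200: print(ce[i],st[i],plane(c,[ce[i]],.006))
print(R.from_quat(s["tcp_rot"]).as_matrix().round(3)); print(delta(s,(.3558,.2205,.004)))
```

```text
[0.356  0.2201 0.0901] [ 0.1358  0.9901 -0.0044  0.0361] [ 0.39461211 -0.26153573 -0.00123346] [ 0.34 -0.15  2.32 -0.05  0.91 -0.93] 0.45009627798729074
[325.68236473 242.33867735] [309 225  35  36 998] [[0.35827289 0.21994698 0.006     ]]
[[-0.96   0.269  0.07 ]
 [ 0.269  0.963 -0.019]
 [-0.073  0.001 -0.997]]
[0.00660166 0.00025521 0.0858934 ]
```

View pics/w13.png

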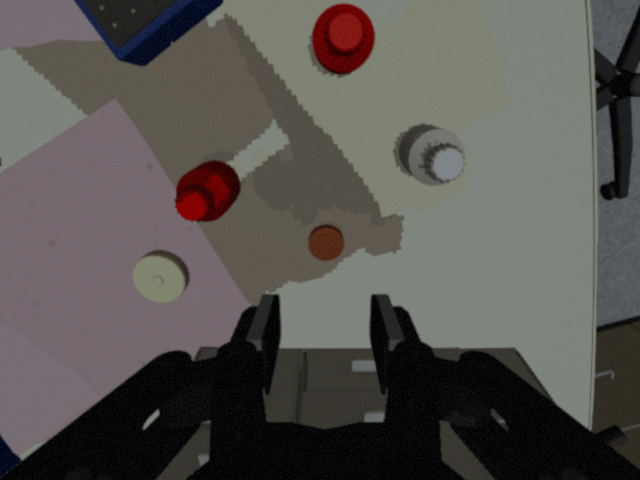

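{"method": "arm_command", "body": {"steps": [[[0,0,0],[0.002,0,0.03],-0.1],[[0,0,0],[0.004,0,0.055],-0.1],[[0,0,0],[0.005,0,0.07],-0.1],[[0,0,0],[0.006,0,0.077],-0.1],[[0,0,0],[0.006,0,0.077],-0.1],[[0,0,0],[0.006,0,0.077],-0.1]]}}

```text
time: 20.27
eef_pos: [0.3576, 0.221, 0.015]
tcp_rot: [0.136, 0.99, -0.003, 0.038]
contact_force: [-0.1, -0.2, -0.2]
opening: 0.448
```

Run:
```python
from h import *
s,r,c=wrist("w14"); print(s["eef_pos"].round(4),s["tcp_rot"].round(4),s["contact_force"],s["qpos"].round(2),s["opening"])
hsv=cv2.cvtColor(r["frame"],cv2.COLOR_RGB2HSV)
m=cv2.inRange(hsv,(3,110,30),(18,255,255));N,l,st,ce=cv2.connectedComponentsWithStats(m)
for i in range(1,N):
    if st[i,4]>200: print(ce[i],st[i],plane(c,[ce[i]],.006))
print(delta(s,(.3558,.2205,.003)))
```

```text
[0.3576 0.221  0.015 ] [ 0.1358  0.99   -0.0034  0.038 ] [-0.12444445 -0.24817816 -0.15315381] [ 0.34  0.01  2.35 -0.06  0.72 -0.92] 0.4476183780156493
[323.28607595 301.34531646] [ 299  277   50   50 1975] [[0.35774186 0.22010871 0.006     ]]
[ 0.00245855 -0.00100473  0.01180228]
```

View pics/w14.png

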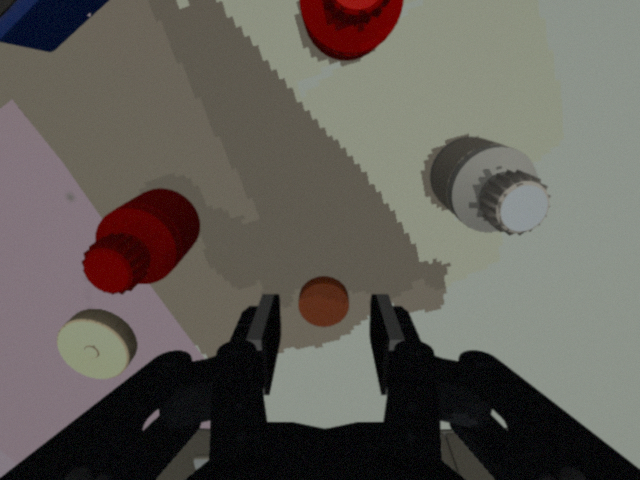

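The wheel is centred between the pads, at (323,301). I'll go down to about 3 mm above the table and close.

{"method": "arm_command", "body": {"steps": [[[0,0,0],[0.002,-0.001,0.007],-0.1],[[0,0,0],[0.002,-0.001,0.0115],-0.1],[[0,0,0],[0.002,-0.001,0.0115],-0.1],[[0,0,0],[0.002,-0.001,0.0115],-0.1]]}}

```text
time: 20.82
eef_pos: [0.3561, 0.2203, 0.0032]
tcp_rot: [0.136, 0.99, -0.003, 0.038]
contact_force: [-0.6, 0.8, -0.3]
opening: 0.446
```

{"method": "arm_command", "body": {"steps": [[[0,0,0],[0,0,0.0005],-1],[[0,0,0],[0,0,0.0005],-1],[[0,0,0],[0,0,0.0005],-1],[[0,0,0],[0,0,0.0005],-1],[[0,0,0],[0,0,0.0005],-1],[[0,0,0],[0,0,0.0005],-1]], "force": 35}}

```text
time: 21.58
eef_pos: [0.3563, 0.2204, 0.003]
tcp_rot: [0.136, 0.99, -0.003, 0.038]
contact_force: [-2.3, 0.2, 4.5]
opening: 0.239
```

{"method": "arm_command", "body": {"steps": [[[0,0,0],[0,0,-0.015],-1],[[0,0,0],[0,0,-0.05],-1],[[0,0,0],[0,0,-0.09],-1],[[0,0,0],[0,0,-0.13],-1],[[0,0,0],[0,0,-0.17],-1],[[0,0,0],[0,0,-0.21],-1],[[0,0,0],[0,0,-0.235],-1],[[0,0,0],[0,0,-0.235],-1]]}}

```text
time: 22.58
eef_pos: [0.3399, 0.2249, 0.2391]
tcp_rot: [0.136, 0.99, -0.002, 0.04]
contact_force: [0.7, 0.0, -0.5]
opening: 0.239
```

Run:
```python
from h import *
s,r,c=wrist("w15"); print(s["eef_pos"].round(4),s["tcp_rot"].round(4),s["contact_force"],s["opening"]); print(delta(s,(.525,-.0175,.22)))
```

```text
[0.3399 0.2249 0.2391] [ 0.1357  0.9899 -0.0022  0.0402] [ 0.69702041  0.03453398 -0.4680194 ] 0.2391721750831609
[-0.24120283 -0.18383745  0.0373552 ]
```

View pics/w15.png

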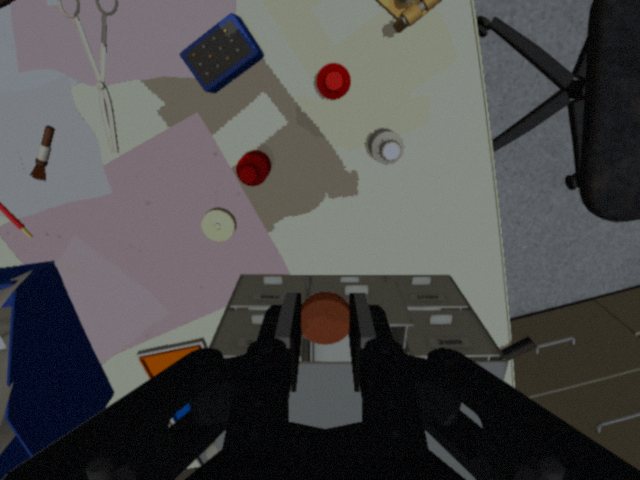

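{"method": "arm_command", "body": {"steps": [[[0,0,-0.03],[-0.025,-0.019,0.002],-1],[[-0.005,0,-0.07],[-0.06,-0.046,0.006],-1],[[-0.01,0,-0.11],[-0.095,-0.073,0.01],-1],[[-0.012,0,-0.15],[-0.13,-0.1,0.014],-1],[[-0.015,0,-0.19],[-0.165,-0.126,0.018],-1],[[-0.018,0,-0.22],[-0.195,-0.15,0.022],-1],[[-0.02,0,-0.25],[-0.22,-0.169,0.028],-1],[[-0.022,0,-0.27],[-0.235,-0.18,0.037],-1],[[-0.022,0,-0.27],[-0.24,-0.184,0.045],-1],[[-0.022,0,-0.27],[-0.24,-0.184,0.047],-1],[[-0.022,0,-0.27],[-0.24,-0.184,0.047],-1]]}}

```text
time: 24.0
eef_pos: [0.5228, -0.0172, 0.2072]
tcp_rot: [0.001, 0.999, 0.003, 0.039]
contact_force: [-0.5, 0.5, -0.6]
opening: 0.239
```

Run:
```python
from h import *
s,r,c=wrist("w16"); print(s["eef_pos"].round(4),s["tcp_rot"].round(4),s["contact_force"],s["opening"]); print(delta(s,(.5234,-.0177,.05)))
print(R.from_quat(s["tcp_rot"]).as_matrix().round(3))
```

```text
[ 0.5228 -0.0172  0.2072] [6.000e-04 9.993e-01 2.800e-03 3.860e-02] [-0.46411732  0.54105273 -0.61537477] 0.2388332686040831
[ 0.01154564 -0.00134989  0.15681791]
[[-0.997  0.001  0.077]
 [ 0.001  1.     0.006]
 [-0.077  0.006 -0.997]]
```

View pics/w16.png

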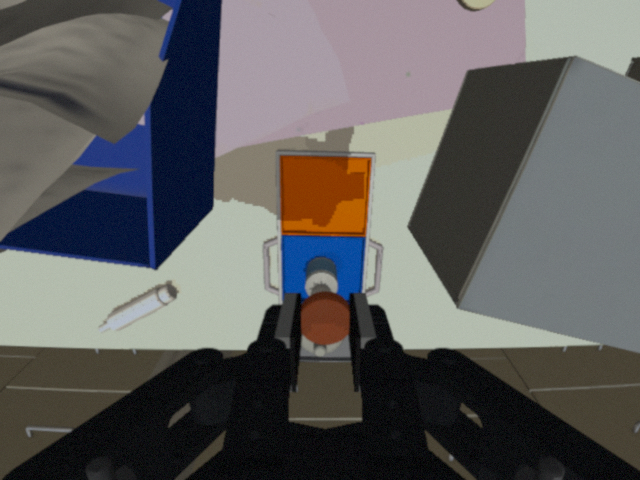

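{"method": "arm_command", "body": {"steps": [[[0,0,0],[0.003,0,0.04],-1],[[0,0,0],[0.006,0,0.08],-1],[[0,0,0],[0.009,-0.001,0.12],-1],[[0,0,0],[0.011,-0.001,0.15],-1],[[0,0,0],[0.0115,-0.001,0.157],-1],[[0,0,0],[0.0115,-0.001,0.157],-1]]}}

```text
time: 24.8
eef_pos: [0.5243, -0.0172, 0.0511]
tcp_rot: [0.0, 0.999, 0.003, 0.039]
contact_force: [0.2, -0.5, 0.4]
opening: 0.234
```

Run:
```python
from h import *
s,r,c=wrist("w17"); print(s["eef_pos"].round(4),s["tcp_rot"].round(4),s["contact_force"],s["opening"]); print(delta(s,(.5234,-.0177,.0095)))
```

```text
[ 0.5243 -0.0172  0.0511] [2.000e-04 9.992e-01 2.600e-03 3.950e-02] [ 0.23457216 -0.47930355  0.35799934] 0.23374432109394375
[ 0.00417199 -0.00075038  0.04138243]
```

View pics/w17.png

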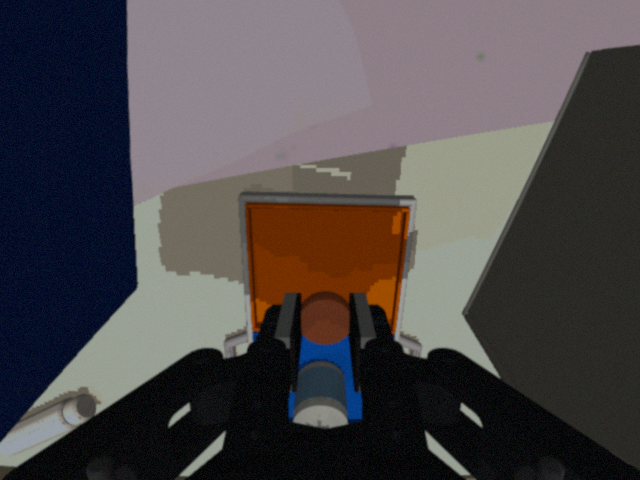

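{"method": "arm_command", "body": {"steps": [[[0,0,0],[0.001,0,0.015],-1],[[0,0,0],[0.003,-0.001,0.03],-1],[[0,0,0],[0.004,-0.001,0.037],-1],[[0,0,0],[0.004,-0.001,0.039],-1],[[0,0,0],[0.004,-0.001,0.039],-1],[[0,0,0],[0.004,-0.001,0.039],-1]]}}

```text
time: 25.6
eef_pos: [0.5245, -0.0183, 0.0131]
tcp_rot: [0.0, 0.999, 0.002, 0.041]
contact_force: [-0.6, -0.2, 0.0]
opening: 0.235
```

{"method": "arm_command", "body": {"steps": [[[0,0,0],[0.001,0,0.002],-1],[[0,0,0],[0.001,0,0.0035],-1],[[0,0,0],[0.001,0,0.0035],-1],[[0,0,0],[0.001,0,0.0035],-1]]}}

```text
time: 26.1
eef_pos: [0.5238, -0.0183, 0.0095]
tcp_rot: [0.0, 0.999, 0.002, 0.041]
contact_force: [0.3, 0.5, -1.0]
opening: 0.238
```

Release just enough to clear the wheel (about 36 mm), then lift straight up.

{"method": "arm_command", "body": {"steps": [[[0,0,0],[0,0,0],-0.4],[[0,0,0],[0,0,0],-0.2],[[0,0,0],[0,0,0],-0.2],[[0,0,0],[-0.001,0,-0.01],-0.2],[[0,0,0],[-0.004,0,-0.05],-0.2],[[0,0,0],[-0.008,0,-0.1],-0.2],[[0,0,0],[-0.012,0,-0.15],-0.2],[[0,0,0],[-0.016,0,-0.2],-0.2],[[0,0,0],[-0.02,0,-0.24],-0.2],[[0,0,0],[-0.02,0,-0.25],-0.2],[[0,0,0],[-0.02,0,-0.25],-0.2]]}}

```text
time: 27.48
eef_pos: [0.5232, -0.0194, 0.2604]
tcp_rot: [0.0, 0.999, 0.002, 0.041]
contact_force: [-0.5, -0.6, -0.7]
opening: 0.403
```

Run:
```python
from h import *
s,r,c=wrist("w18"); print(s["eef_pos"].round(4),s["tcp_rot"].round(4),s["contact_force"],s["opening"])
t=read_camera("scene");cv2.imwrite("pics/s18.png",t["frame"][:,:,::-1])
```

```text
[ 0.5232 -0.0194  0.2604] [2.000e-04 9.992e-01 2.300e-03 4.100e-02] [-0.5263306  -0.56853098 -0.72854862] 0.4026911651195326
```

View pics/w18.png

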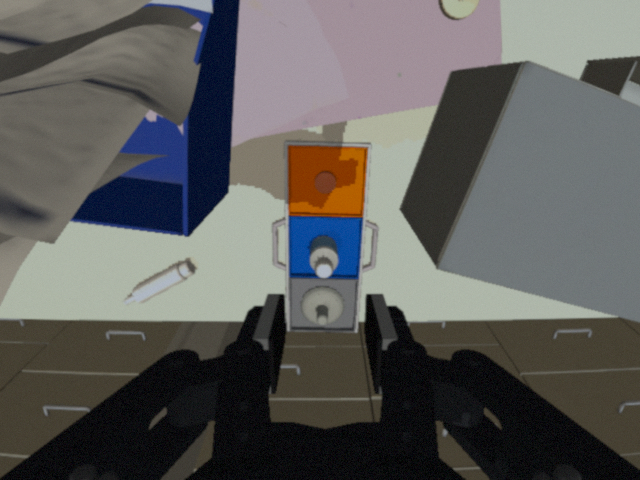

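View pics/s18.png

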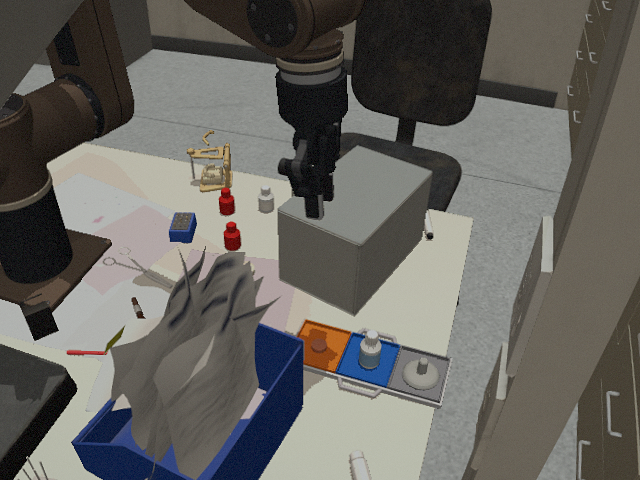

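Run:
```python
from h import *
s=get_state();r=read_camera("wrist");c=cam(r,s);sc=cam(read_camera("scene"))
f=r["frame"];cv2.imwrite("pics/w19c.png",cv2.resize(f[135:340,270:385],None,fx=4.6,fy=2.9,interpolation=2)[:,:,::-1])
hsv=cv2.cvtColor(f,cv2.COLOR_RGB2HSV)
print("orange dish",plane(c,[(289,146),(370,146),(288,214),(365,214)],.012).mean(0).round(4))
print("blue dish",plane(c,[(288,217),(364,217),(289,276),(360,276)],.012).mean(0).round(4))
print("wheel",plane(c,[(326,182)],.014).round(4),"cap",plane(c,[(323.5,269)],.066).round(4),"post",plane(c,[(322,319)],.04).round(4),"former foot",plane(c,[(322.5,305)],.012).round(4))
print("scene: wheel",plane(sc,[(319,345)],.013).round(4),"cap",plane(sc,[(370.5,335)],.066).round(4),"post",plane(sc,[(422,359)],.04).round(4))
print("scene dish o/b",plane(sc,[(305,321),(351,334),(340,372),(294,356)],.013).mean(0).round(4))
```

```text
orange dish [ 0.5226 -0.0148  0.012 ]
blue dish [ 0.5983 -0.0177  0.012 ]
wheel [[ 0.5231 -0.0169  0.014 ]] cap [[ 0.5982 -0.0197  0.066 ]] post [[ 0.6746 -0.0215  0.04  ]] former foot [[ 0.6736 -0.021   0.012 ]]
scene: wheel [[ 0.5283 -0.0201  0.013 ]] cap [[ 0.6034 -0.0241  0.066 ]] post [[ 0.6791 -0.0215  0.04  ]]
scene dish o/b [ 0.5332 -0.0188  0.013 ]
```

View pics/w19c.png

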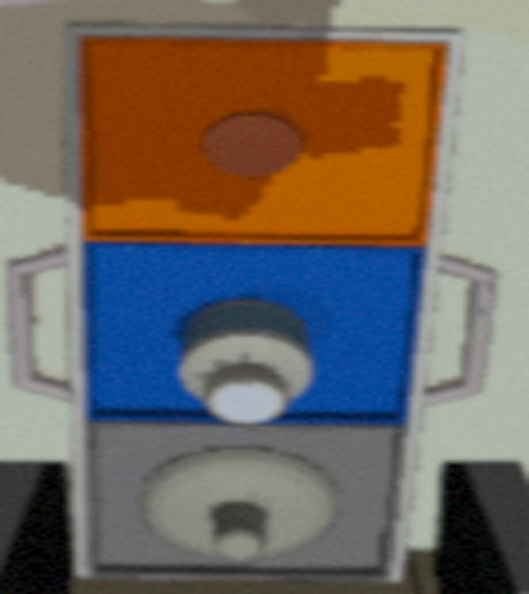

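Run:
```python
from h import *
a=cv2.imread("pics/a_top.png");r=read_camera("top");b=r["frame"][:,:,::-1];cv2.imwrite("pics/t20.png",b)
for n,(x0,y0,x1,y1) in {"white":(243,312,275,342),"cream":(350,296,377,322)}.items(): print(n,cv2.absdiff(a[y0:y1,x0:x1],b[y0:y1,x0:x1]).mean(),cv2.phaseCorrelate(cv2.cvtColor(a[y0:y1,x0:x1],6).astype(np.float32),cv2.cvtColor(np.ascontiguousarray(b[y0:y1,x0:x1]),6).astype(np.float32)))
```

```text
white 18.276736111111113 ((0.08924625701100553, 0.02798465486854873), 1.0414035360018412)
cream 17.284900284900285 ((0.5092367092680341, 0.5007711592150859), 1.1237451817600161)
```

View pics/t20.png

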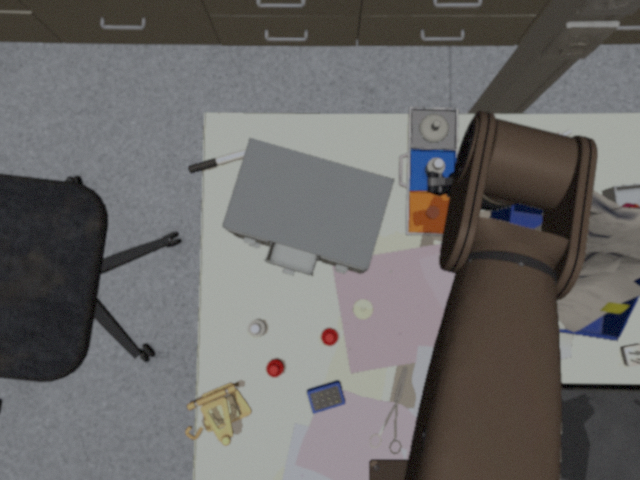

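The top view shows the white bottle at (257,327) and the cream wheel at (363,309), both where they started. All three parts are in their own dishes, so I'm handing in.

```bash
python3 -c "
from plant import *
print(sign_off())"
```

```text
the job is handed in; nothing more can be done
None
```

The blue-labelled bottle, the grey sprue former and the orange wheel are each in the dish of their own colour. They are upright or flat and released, and I handed the job in at about 28 s of the 96 s allowed. The hand-in gave no verdict.

- **Position in the dishes:** the last wrist view puts the bottle cap and the wheel each about 2 mm from the centre of their dish. The grey dish's centre was worked out from the dish spacing, not measured. Against it, the former is about 1 mm off in the scene view and about 4 to 5 mm off in the wrist view.
- **Disagreement between cameras:** wrist and scene positions differ by up to about 5 mm. By the scene camera alone, the wheel and the bottle come out about 5 mm off centre. All of this is within the 15 mm limit.
- **Tilt and height:** I judged these from the pictures only. I did not measure tilt or height after release.
- **White-labelled bottle and cream wheel:** in the final top view both stand where they started, to within about 1 px (roughly 2 mm). The scene lighting had changed between the two pictures. I left the red bottles alone.
- **Contact forces:** the largest force reported after any move was about 5 N, read while gripping. The arm ended clear of everything.

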